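# Hang the basket and shim the rocking display stand

## Robot

A 6-joint arm with a two-finger parallel gripper is mounted at the origin on the work surface. World frame = base frame: x ahead of the robot, y to its left, z up, the work surface at z = 0. Lengths are in mm, angles in rad, forces in N, time in s.
With the tool pointing down it reaches from about 350 to 875 mm from the base axis. Payload 4.2 kg.
Tool frame: the origin (TCP) lies midway between the tips of the shut fingers; the grasp point (between the pads) lies arm.grip_depth behind it (arm.grip_depth is the distance from the TCP to the grasp point, in mm); z points along the fingers, y is the direction in which the jaws open and shut (so a half turn about z gives the same grasp; the last joint's range is limited). The gripper opens to 85 mm and grips with 20 to 120 N. Pads are 22 mm wide; open, the fingers measure 114 mm over their backs; the gripper's body (76 mm by 85 mm) begins 54 mm behind the grasp point. The pads swing forward as they close: fully open they stand 13 mm farther back than shut.
Start: joints at [1.369, 0.385, 0.008, 0, -1.194, -0.259], TCP at [277.882, 559.804, 231.312] pointing down, gripper open.
Joint ranges: [-3.14, 3.14], [-1.21, 2.06], [-1.07, 1.41], [-3.16, 2.05], [-2.99, -0.16], [-3.1, 3.1]. Speed limits (rad/s): [2.79, 2.79, 3.14, 3.14, 3.14, 3.14].

## Interface

Orientations are given as a unit quaternion [x, y, z, w].
In Python, from bench import arm gives the robot as it stands.
- The arm moves only by the tool play_rows, never from a script. Its argument "motion" is one flat list of numbers, 7 for each row, row after row: the opening in per cent of the stroke, from 0 (shut) to 100 (fully open), then the shift along the world's x, y, z in cm, then the turn, a rotation vector about the world's x, y, z in degrees. A call has 1 to 5 rows; each row is the pose to reach, as a shift and turn from the pose commanded when the call began; what a row does not reach only later rows make up. A row lasts 1/8 s, in which the tool goes at most 62.5 mm and 10.7 degrees, less where a joint would pass 70% of its speed; a pose out of reach is approached as far as the arm can. A call with a gripper value outside its range is refused whole. The fingers move at their own pace and stop on an object; the grip force is fixed at half the most. Time passes only in rows, so rows that repeat a pose let the fingers close. It gives the time, the measured TCP pose, the force and the opening at its end, in the units of the state.
- arm.read_state(): the state, without advancing time (a new reading comes with each control period).
- arm.get_image(name): name is "side" or "top" or "wrist"; returns (picture, depth): 420x560x3 uint8, red, green, blue; 420x560 float32, mm along the optical axis (not along the pixel's ray), 0 where there is no reading.
- arm.camera_info(name): a dict with "fovy" (degrees; the focal length in pixels is half the picture's height over the tangent of half this angle, whatever the lens; pixels are square), "cx", "cy" (the principal point, pixels), "R" (3x3) and "t" (3): a world point X has camera coordinates R X + t. Camera axes: x right, y down, z forward; pixel columns grow to the right and rows downward; lengths in mm; the calibration is good to about 2 mm. A picture is of the moment at which its call begins: read the wrist's pose just before it. camera_info takes no time and is no camera call; for the wrist camera it gives the pose at the moment of the call.
- arm.job_done(): hands the job in, once; it reports no verdict.
Trained networks look in the newest picture that a camera, given by its name, has taken for a name from the list of things; names that differ only in an ending like _2 or _b are one class to them, and where a whole thing is asked for, a point or a joint stands for the part that bears it (a point fixed in the world has none). Each returns a list of dicts, best first, with "confidence" (0 to 1); they miss things now and then, are a little off and sometimes report something else, mostly with a low value. They report only what shows in the picture. A call takes as long as a camera call. They do not tell look-alikes from the thing itself.
- arm.outline_of(thing, camera): "mask" (420x560 bool, what is visible of it) and "extent" ([left, top, width, height] in pixels, round what is visible of it).
- arm.place_of(thing, camera): "uv" ([column, row] in pixels: a listed point, or the origin of a listed thing).
The state is a dict: "clock": time; "joints": joint angles; "joint_vel": joint speeds; "joint_efforts": joint torques, N m; "position": TCP position; "ee_rot": TCP orientation; "contact_force": force on the tool from outside, world axes, zero at the start; "wrist_torque": the same for the moment, N m; "gripper_width": finger opening in mm.
Only numpy, scipy, OpenCV 4.12 (cv2) and the standard library are available. Lean on these libraries where they do the work, as an engineer would, in place of code of your own. Each camera call takes 0.05 s, during which the arm holds its last target.

## Task

The basket stand has lost one of its four foot pads and leans over onto that bare foot. Hang the handled basket by its handle on the stand's hook and let go of it, so that its weight rocks the stand upright onto its three pads; then slide the tapered wooden shim, thin end first, along the table under the end of the bare foot, square and centred, until it drags snugly between foot and table without lifting the stand off its pads or shoving it along. Finish still gripping the shim there, for a colleague to tape it; leave the honey jars and the small lidded basket alone.

Things in the scene. Friction and masses are not known exactly. Their poses are not given: they have to be found in the camera images.
- stand: Loose wooden basket stand, 1.25 kg, on a cross foot. z up its post, +y the way its hook arm points, origin on the pads' underside plane where the battens cross. Batten 1: y -160 to +120 mm; batten 2: x -110 to +110 mm; both 60 mm wide, 8 to 43 mm high (z). Pads 8 mm thick, 20 mm wide, at (x,y) (90,0), (-90,0), (0,100). Post 45 mm square at y -65, top z 246.
- hook_seat (a point): Where the handle is to rest: middle of the dip in the hook rod, on the rod's top (stand frame 0, 110, 217 mm; axes as the stand). Steel rod 10 mm thick at x 0, from the post along +y with its top at z 230; the dip spans y 94 to 126; then the end turns up, to y 148, top z 245. Clear space around and above.
- bare_end (a point): Lower edge of the padless foot's end face, mid-width (stand frame 0, -160, 8 mm; axes as the stand). The shim goes in here along the stand's +y. At the start the stand leans 0.053 rad and this edge rests on the table; once the basket hangs, the stand stands upright on its three pads and this edge is 8 mm above the table.
- basket_handle (a point): Centre of the handle's top bar. Loose coiled straw basket, about 0.36 kg, upright, round, 170 mm wide, 80 mm high, stiff arched handle across it. The level top bar runs along this x: 104 mm long, 14 mm wide (y), 8 mm high, centre 161 mm above the basket's underside; 77 mm free between rim and bar. z up.
- shim_center (a point): Middle of the loose wooden shim (35 g) lying flat, 6 mm above its underside. A wedge 160 mm long (x), 36 mm wide (y), flat below; thickness falls evenly from 12 mm at the butt (x -80) to 2 mm at the thin end (x +80), so it is 8 mm thick 96 mm from the thin end. x points to the thin end, z up.
- shim_tip (a point): Middle of the shim's thin end (shim_center frame x +80 mm), 1 mm above its underside.
- jar_a: Honey jar, 62 mm across, 95 mm tall, upright; leave alone. Origin at the centre of its underside.
- jar_b: A second such honey jar; leave alone. Origin at the centre of its underside.
- pot: Small round lidded straw basket without a handle, 110 mm across, 100 mm tall; leave alone. Origin at the centre of its underside.
Things that resemble listed ones, but are neither listed nor needed, are in the scene too. What is shaped like the part that bears basket_handle but grey is not meant. Several things look just like the part that bears shim_center: the one meant starts farthest from the robot's base.

How it is judged:
By the outcome, as a careful person would: the job done as asked, in the order asked, and still so for the second after the job is handed in, while the arm keeps its last pose, push and grip.
It also fails if it takes over 72 s, if anything falls off the work surface, if the arm or the gripper's body presses on something with over 40 N, if the wrist force passes 120 N, or if a joint passes its speed limit or range.

## Working session

There is one attempt and no reset: what is moved stays moved. The work goes in short steps, Python scripts to look and compute and a tool call to move; the robot and the scene stay as the last step left them, time stands still between calls to the robot, and variables do not carry over. Pictures are saved under pics/ and viewed, and the job is handed in when it is done.

Besides the shell and the picture viewer there is one more tool, called after ">>>" as name(argument=value, ...) on one line, values as JSON. play_rows: Moves the arm, as the interface text tells. Its arguments: {"type":"object","properties":{"motion":{"type":"array","items":{"type":"number"}}},"required":["motion"]}

```bash
ls; mkdir -p pics; cat > h.py <<'E'
import numpy as np,cv2
from bench import arm
from scipy.spatial.transform import Rotation as Ro
def info(n):
    c=arm.camera_info(n); f=210/np.tan(np.radians(c['fovy'])/2)
    return f,c['cx'],c['cy'],np.array(c['R']),np.array(c['t'])
def ray(uv,c):
    f,cx,cy,R,t=c
    d=R.T@np.array([(uv[0]-cx)/f,(uv[1]-cy)/f,1]); return -R.T@t,d
def atz(uv,c,z):
    o,d=ray(uv,c); return o+d*(z-o[2])/d[2]
def proj(X,c):
    f,cx,cy,R,t=c; p=(R@np.array(X,float)+t); return np.array([f*p[0]/p[2]+cx,f*p[1]/p[2]+cy])
def cloud(d,c):
    f,cx,cy,R,t=c
    v,u=np.mgrid[0:d.shape[0],0:d.shape[1]]
    P=np.stack([(u-cx)/f*d,(v-cy)/f*d,d],-1)
    return (P-t)@R
def save(n,im): cv2.imwrite('pics/'+n,im[...,::-1])
E
python3 - <<'E'
from h import *
print(arm.grip_depth, arm.read_state())
for n in ['side','top','wrist']:
    c=arm.camera_info(n); print(n,c)
    im,d=arm.get_image(n); save(n+'0.png',im); np.save(n+'0.npy',d)
    for th in ['shim_center','shim_tip','basket_handle','hook_seat','bare_end','jar_a','pot','stand']:
        print(n,th,[(np.round(r['uv'],1).tolist(),round(r['confidence'],2)) for r in arm.place_of(th,n)])
E
```

```text
pics
18.700000000000003 {'clock': 0.0, 'joints': array([ 1.36865185e+00,  3.85557215e-01,  6.62038289e-03, -5.32980763e-04,
       -1.19400281e+00, -2.58592519e-01]), 'joint_vel': array([ 0.00152463, -0.00100332,  0.00072467, -0.00017445, -0.00023931,
       -0.0017649 ]), 'joint_efforts': array([ 8.98837834e-05, -3.92293131e+01,  1.88407570e+01,  4.18629974e+00,
       -4.60485695e-03, -1.95956915e-06]), 'position': array([277.59728994, 559.30743976, 230.21401904]), 'ee_rot': array([ 9.73559276e-01, -2.28431885e-01, -2.17349585e-04,  1.07821866e-03]), 'contact_force': array([ 0.25242053,  0.30839786, -1.0752289 ]), 'wrist_torque': array([-0.04263754,  0.06885955,  0.00531114]), 'gripper_width': 85.05409914180977}
side {'fovy': 51.53460516610497, 'cx': 279.58784460864587, 'cy': 211.31238744535918, 'R': array([[ 0.92348641, -0.38360479,  0.00449665],
       [-0.229215  , -0.56113318, -0.79535529],
       [ 0.30762532,  0.7334691 , -0.60612683]]), 't': array([-503.79454055,  267.96179368,  986.48407991])}
side shim_center [([239.3, 413.2], 0.93), ([336.4, 351.0], 0.61)]
side shim_tip [
[... 838 characters left out ...]
), ([126.3, 131.2], 0.66)]
top hook_seat [([211.8, 208.0], 0.76)]
top bare_end [([318.5, 238.3], 0.61)]
top jar_a [([370.0, 152.1], 0.96), ([239.1, 151.5], 0.67)]
top pot [([308.4, 154.5], 0.63)]
top stand [([258.7, 231.1], 0.64)]
wrist {'fovy': 71.65859075557607, 'cx': 280.7597299835596, 'cy': 214.41852258956018, 'R': array([[-4.44335511e-01, -8.95860256e-01,  5.95911346e-04],
       [-8.61075757e-01,  4.27266203e-01,  2.75666705e-01],
       [-2.47213458e-01,  1.21975382e-01, -9.61253095e-01]]), 't': array([624.41261851, -35.60155294, 378.34541708])}
wrist shim_center []
wrist shim_tip []
wrist basket_handle []
wrist hook_seat []
wrist bare_end []
wrist jar_a []
wrist pot []
wrist stand []
```

View pics/side0.png

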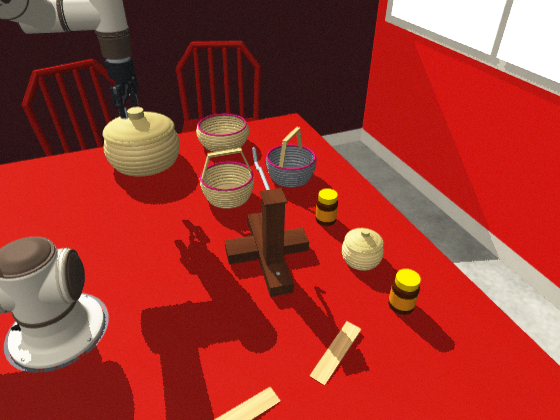

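View pics/top0.png

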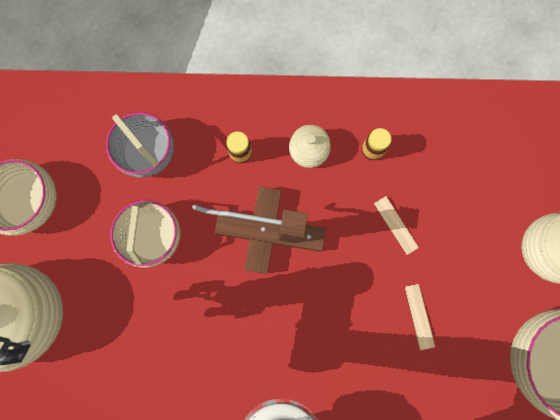

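View pics/wrist0.png

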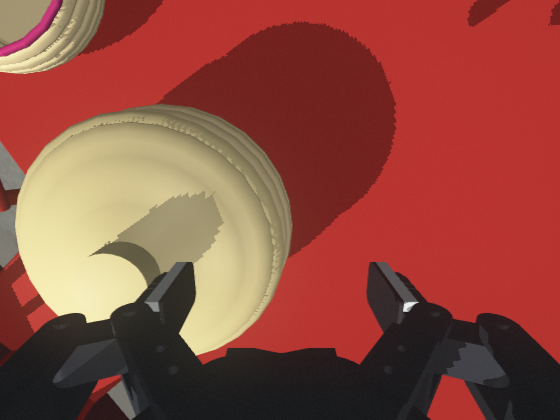

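```bash
cat > m.py <<'E'
from h import *
ct=info('top');cs=info('side')
d=np.load('top0.npy');P=cloud(d,ct)
im=cv2.imread('pics/top0.png')
print('table z',np.median(P[330:345,230:260,2]), 'zshim', P[225,396], P[317,420])
for nm,box in {'far':(370,190,425,260),'near':(400,280,440,355)}.items():
    x0,y0,x1,y1=box
    sub=im[y0:y1,x0:x1].astype(int)
    # not red: blue/green channels high
    m=(sub[...,1]>110).astype(np.uint8)
    n,l,st,ce=cv2.connectedComponentsWithStats(m)
    k=1+np.argmax(st[1:,4]); m=(l==k)
    ys,xs=np.nonzero(m); pts=np.array([atz((x+x0,y+y0),ct,6) for x,y in zip(xs,ys)])
    r=cv2.minAreaRect(pts[:,:2].astype(np.float32)); print(nm,m.sum(),r)
    c=pts.mean(0);u,s,vt=np.linalg.svd(pts[:,:2]-c[:2],full_matrices=False);a=vt[0]
    t=(pts[:,:2]-c[:2])@a; w=(pts[:,:2]-c[:2])@vt[1]; z=P[ys+y0,xs+x0,2]
    print(c,a,t.min(),t.max(),w.min(),w.max(),np.polyfit(t,z,1))
    for lo in range(-80,80,20): 
        q=(t>lo)&(t<lo+20); print(lo,round(np.median(z[q]),1),round(np.ptp(w[q]),1))
for n,c in (('top',ct),('side',cs)):
    pass
for nm,uvt,z in [('handle',(133.5,226.9),161),('hook',(211.8,208),217),('bare',(318.5,238.3),0),('stand',(258.7,231.1),0),('jar',(370,152.1),0),('jarb',(239.1,151.5),0),('pot',(308.4,154.5),0)]:
    print(nm,atz(uvt,ct,z).round(1),P[int(uvt[1]),int(uvt[0])].round(1))
for nm,uvt,z in [('handle',(224.1,152.5),161),('hook',(258.1,162.6),217),('bare',(282,294.2),0),('stand',(266.2,251.1),0),('shimC',(336.4,351),6),('tip',(316.1,378.6),1)]:
    print('side',nm,atz(uvt,cs,z).round(1))
E
python3 m.py; python3 - <<'E'
import cv2
a=cv2.imread('pics/side0.png');b=cv2.imread('pics/top0.png')
cv2.imwrite('pics/s_crop.png',cv2.resize(a[120:300,190:330],None,fx=3.3,fy=3.3))
cv2.imwrite('pics/t_crop.png',cv2.resize(b[180:270,100:440],None,fx=2.3,fy=2.3,interpolation=cv2.INTER_CUBIC))
cv2.imwrite('pics/sh_crop.png',cv2.resize(a[310:420,200:380],None,fx=4,fy=4,interpolation=cv2.INTER_CUBIC))
E
```

```text
table z -0.7418079945860248 zshim [ 554.33504433 -294.25123228    6.59154432] [ 317.37997551 -350.852243      5.72201652]
far 901 ((554.9635009765625, -294.0303955078125), (163.2615966796875, 40.287418365478516), 31.942848205566406)
[ 554.54735282 -293.84102605    6.        ] [-0.85175327 -0.52394309] -81.9774035432677 81.42860262838221 -20.104775371391224 20.192456476647752 [-0.02117559  6.77013666]
-80 9.7 40.3
-60 9.4 39.3
-40 7.4 38.4
-20 6.0 37.7
0 5.2 38.4
20 3.8 39.0
40 3.1 39.1
60 1.3 38.2
near 988 ((319.71240234375, -348.5719909667969), (162.21485900878906, 39.44044494628906), 12.942024230957031)
[ 318.51186928 -348.79581797    6.        ] [-0.97451298 -0.22433111] -82.333809010519 79.88802015284791 -19.762222135011946 19.685618368306972 [0.0740279  8.02658653]
-80 1.5 38.1
-60 2.6 38.0
-40 4.0 38.5
-20 5.6 38.4
0 6.6 38.9
20 7.8 39.4
40 9.6 39.3
60 10.0 38.0
handle [515.3 350.1 161. ] [516.5 349.2 167.4]
hook [553.7 162.2 217. ] [591.2 200.8  -1.8]
bare [515.2 -89.4   0. ] [512.2 -85.3  35.2]
stand [531.1  70.2   0. ] [525.8  69.4  45.3]
jar [ 755.9 -229.     0. ] [ 740.  -218.7   51.8]
jarb [750.2 130.8   0. ] [723.4 121.2  91.2]
pot [745.6 -59.9   0. ] [724.  -54.8  75.2]
side handle [511.8 355.1 161. ]
side hook [554.8 173.4 217. ]
side bare [512.1 -96.1   0. ]
side stand [532.5  64.8   0. ]
side shimC [ 555.7 -294.6    6. ]
side tip [ 487.9 -333.8    1. ]
```

View pics/s_crop.png

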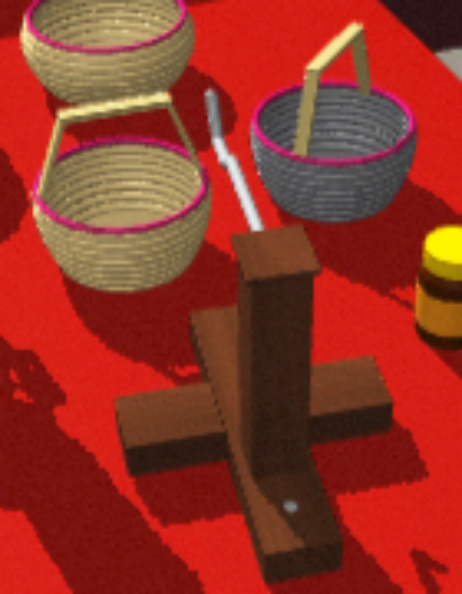

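View pics/t_crop.png

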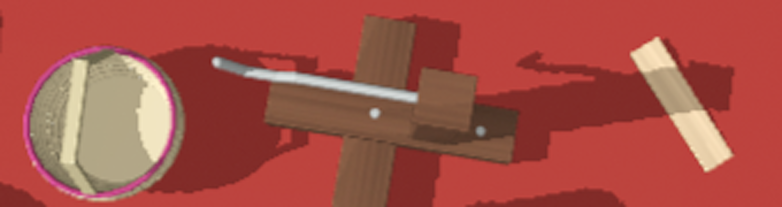

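View pics/sh_crop.png

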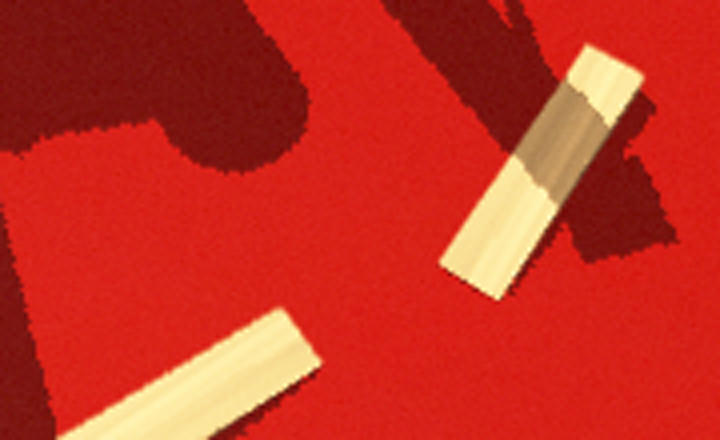

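```bash
cat > fit.py <<'E'
from h import *
from scipy.optimize import least_squares
B=[((-30,-160,8),(30,120,43)),((-110,-30,8),(110,30,43)),((-22.5,-87.5,43),(22.5,-42.5,246))]
def sdf(p):
    D=[]
    for lo,hi in B:
        lo=np.array(lo,float);hi=np.array(hi,float)
        q=np.abs(p-(lo+hi)/2)-(hi-lo)/2
        D.append(np.linalg.norm(np.maximum(q,0),axis=1)+np.minimum(q.max(1),0))
    return np.min(D,0)
def pose(v,th):
    R=(Ro.from_euler('z',v[2])*Ro.from_euler('x',th)).as_matrix()
    return R,np.array([v[0],v[1],10*np.sin(th)])
def fit(clouds,v0,th):
    P=np.vstack(clouds)
    def f(v):
        R,t=pose(v,th); 
        return sdf((P-t-[0,0,v[3]])@R)
    return least_squares(f,[*v0,0],loss='soft_l1',f_scale=2,x_scale=[1,1,.01,1])
def getcloud(n,im,d,c,box,v0,th):
    P=cloud(d,c); R,t=pose(v0,th)
    u0,v_0,u1,v1=box; q=P[v_0:v1,u0:u1].reshape(-1,3)
    dd=d[v_0:v1,u0:u1].ravel(); q=q[dd>0]
    s=(q-t)@R
    k=(sdf(s)<25)&(q[:,2]>9); return q[k]
if __name__=='__main__':
    v0=(532,68,np.radians(-8.6)); th=.053
    cl=[]
    for n in ('top','side'):
        c=info(n);d=np.load(n+'0.npy');im=None
        q=getcloud(n,im,d,c,(0,0,560,420),v0,th); cl.append(q)
        r=fit([q],v0,th); print(n,len(q),r.x[:2],np.degrees(r.x[2]),r.x[3],np.median(abs(r.fun)))
    r=fit(cl,v0,th); v=r.x; print(v[:2],np.degrees(v[2]),v[3])
    for t_ in (th,0):
        R,t=pose(v,t_)
        for nm,p in (('hook',(0,110,217)),('bare',(0,-160,8)),('tip',(0,148,245))): print(t_,nm,(R@p+t).round(1))
    ct=info('top');P=cloud(np.load('top0.npy'),ct)
    # handle bar
    im=cv2.imread('pics/top0.png')
    sub=P[190:275,100:190]; m=(sub[...,2]>150)&(sub[...,2]<175)
    pts=sub[m]; print(len(pts)); c=np.median(pts,0); c=pts.mean(0);u,s,vt=np.linalg.svd(pts[:,:2]-c[:2],full_matrices=False)
    print('bar',cv2.minAreaRect(pts[:,:2].astype(np.float32)),c,vt[0],np.degrees(np.arctan2(vt[0][1],vt[0][0])))
    cw=info('wrist'); s=arm.read_state(); T=Ro.from_quat(s['ee_rot']).as_matrix()
    print('cam in tool',T.T@(-cw[3].T@cw[4]-s['position']),'cam z in tool',T.T@cw[3][2],T)
E
python3 fit.py
```

```text
top 4108 [533.28316634  63.19984156] -8.054434317287352 -0.6076690035340189 1.3358728471896093
side 4200 [531.88431336  60.73815333] -7.956470118664526 0.044447843961502476 0.8483569107542976
[532.32665149  60.8419202 ] -7.998203508487899 -0.41116632411170023
0.053 hook [546.  158.2 223.1]
0.053 bare [510.  -97.8   0. ]
0.053 tip [551.1 194.3 253. ]
0 hook [547.6 169.8 217. ]
0 bare [510.1 -97.6   8. ]
0 tip [552.9 207.4 245. ]
335
bar ((512.917236328125, 353.14044189453125), (15.602411270141602, 110.8626708984375), 86.71540069580078) [510.9294975  352.49679554 163.3410412 ] [-0.99821804  0.05967189] 176.5790201728629
cam in tool [  69.86308878    0.29941225 -141.82806072] cam z in tool [-2.75669841e-01  6.11090945e-04  9.61252186e-01] [[ 8.95695679e-01 -4.44667573e-01 -2.76887050e-05]
 [-4.44667573e-01 -8.95695674e-01 -9.51383362e-05]
 [ 1.75042798e-05  9.75272659e-05 -9.99999995e-01]]
```

Candidates. Basket: straw with a handle at top (144,233), which I choose; the grey one at (140,145) is the decoy, and the handleless straw ones are at (20,195) and (545,370). Shim: (396,225), farthest from the base, which I choose; (420,317) is nearer. The crops agree: straw basket with handle, and the far shim's thin end points toward the lower right of the top picture.

>>> play_rows(motion=[100,1,-1,4,0,0,5,100,6,-6,5,0,0,12,100,11,-11,4,0,0,20,100,16,-16,2,0,0,23,100,20.8,-20.5,0,0,0,23])

```text
clock: 1.98
position: [463.1, 376.5, 241.1]
ee_rot: [1.0, -0.029, 0.001, -0.001]
contact_force: [1.0, 0.4, -1.2]
gripper_width: 85.3
```

>>> play_rows(motion=[100,0,0,0,0,0,0,100,0,0,0,0,0,0])

```text
clock: 2.22
position: [462.1, 377.8, 241.1]
ee_rot: [1.0, -0.03, 0.0, -0.0]
contact_force: [-0.8, 0.1, 0.2]
gripper_width: 85.5
```

```bash
python3 - <<'E'
from h import *
s=arm.read_state();print(s['clock'],s['position'],s['joints'],s['contact_force'],Ro.from_quat(s['ee_rot']).as_matrix()[:,0])
c=info('wrist');im,d=arm.get_image('wrist');save('w1.png',im);np.save('w1.npy',d)
print(arm.place_of('basket_handle','wrist'))
P=cloud(d,c);m=(P[...,2]>150)&(P[...,2]<172)&(abs(P[...,0]-512)<75)&(abs(P[...,1]-353)<30)
pts=P[m];print(len(pts),cv2.minAreaRect(pts[:,:2].astype(np.float32)),np.median(pts,0))
E
```

```text
2.225 [462.14124862 377.79134347 241.08941276] [ 9.56382599e-01  3.30168307e-01 -4.92242852e-02  1.15623531e-04
 -1.19087210e+00  5.54435349e-01] [-0.78195394  0.10033235  0.24593098] [ 9.98204331e-01 -5.98997193e-02  3.71195434e-04]
[{'uv': [307.1, 156.6], 'confidence': 0.89}]
2803 ((512.822021484375, 352.17059326171875), (14.247897148132324, 108.59513092041016), 86.82927703857422) [517.25656301 352.30960463 164.14911513]
```

View pics/w1.png

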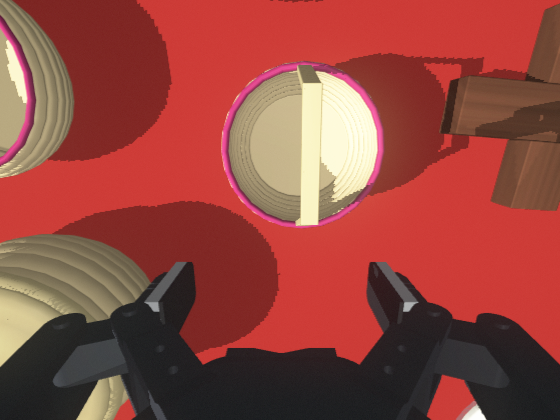

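The wrist view shows the straw basket, its handle bar running from (312,70) to (310,222). It is clean and matches the top-view estimate: centre (513,352), angle −3.2°.

>>> play_rows(motion=[100,2.5,-2.4,0,0,0,0,100,2.5,-2.4,-4,0,0,0,100,2.5,-2.4,-8,0,0,0,100,2.5,-2.4,-9.8,0,0,0,100,2.5,-2.4,-9.8,0,0,0])

```text
clock: 2.95
position: [485.6, 354.4, 141.7]
ee_rot: [1.0, -0.029, -0.001, 0.001]
contact_force: [1.0, -0.2, -0.0]
gripper_width: 85.3
```

>>> play_rows(motion=[0,0,0,0,0,0,0,0,0,0,0,0,0,0,0,0,0,0,0,0,0,0,0,0,0,0,0,0,0,0,0,0,0,0,0])

```text
clock: 3.58
position: [487.0, 354.0, 143.5]
ee_rot: [1.0, -0.03, 0.0, -0.0]
contact_force: [-1.6, 0.7, 4.3]
gripper_width: 12.4
```

```bash
python3 - <<'E'
from h import *
s=arm.read_state();print(s['clock'],s['position'],s['contact_force'],s['gripper_width'],Ro.from_quat(s['ee_rot']).as_matrix()[:,0])
im,d=arm.get_image('side');save('s2.png',cv2.resize(im[60:300,130:370],None,fx=2.4,fy=2.4))
E
```

```text
3.575 [486.98060861 353.99886805 143.54970608] [-1.60048834  0.71131756  4.34045724] 12.382265861701661 [ 9.98249467e-01 -5.91412980e-02  5.54986823e-04]
```

View pics/s2.png

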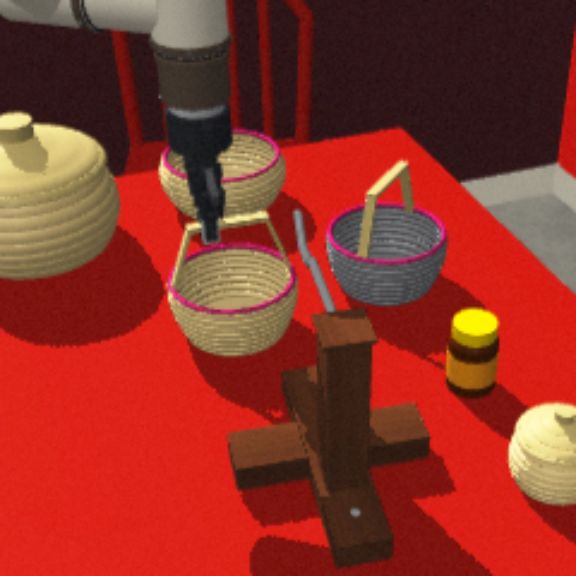

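>>> play_rows(motion=[0,0,0,1,0,0,0,0,0,0,3.5,0,0,-2,0,0,0,7,0,0,-4,0,0,0,10,0,0,-4.7,0,0,0,11.3,0,0,-4.7])

```text
clock: 4.25
position: [487.1, 353.9, 257.2]
ee_rot: [0.997, -0.071, 0.0, -0.001]
contact_force: [0.5, 0.7, -4.8]
gripper_width: 12.7
```

>>> play_rows(motion=[0,0.5,-2,0,0,0,0,0,1.5,-4.5,0,0,0,0,0,2.5,-7,0,0,0,0,0,3,-8.5,0,0,0,0,0,3.3,-9.2,0,0,0,0])

```text
clock: 4.88
position: [519.7, 260.3, 254.9]
ee_rot: [0.997, -0.071, -0.001, 0.001]
contact_force: [-0.1, 0.6, -3.4]
gripper_width: 12.8
```

```bash
python3 - <<'E'
from h import *
s=arm.read_state();print(s['clock'],s['position'],s['contact_force'],s['wrist_torque'],s['gripper_width'],Ro.from_quat(s['ee_rot']).as_matrix()[:,0])
im,d=arm.get_image('side');save('s3.png',cv2.resize(im[60:300,130:370],None,fx=2.4,fy=2.4));np.save('s3.npy',d)
c=info('wrist');im,d=arm.get_image('wrist');save('w3.png',im);np.save('w3.npy',d)
P=cloud(d,c); p=s['position']
m=(abs(P[...,0]-p[0]-45)<60)&(abs(P[...,1]-p[1])<30)&(P[...,2]>p[2]+0)&(P[...,2]<p[2]+40)
pts=P[m];v,u=np.nonzero(m)
im2=im.copy();im2[m]=[0,255,0];save('w3m.png',im2)
E
```

```text
4.875 [519.74307297 260.2868181  254.89689972] [-0.13863796  0.64476465 -3.38396857] [ 0.19523623  0.13005188 -0.01735415] 12.849853221054941 [ 0.98983951 -0.14218095 -0.00152331]
```

View pics/s3.png

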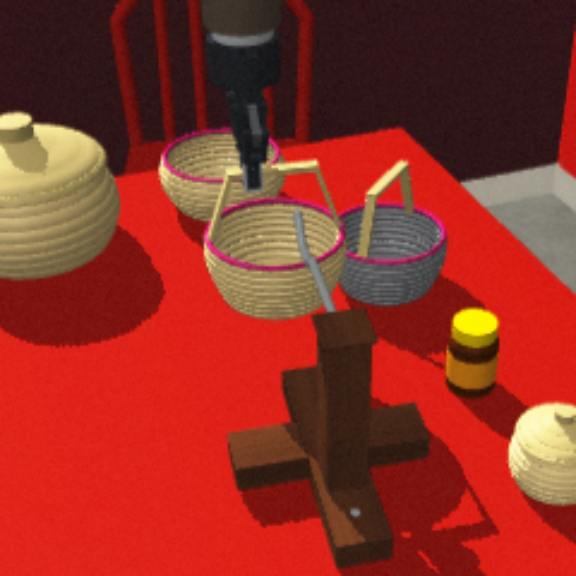

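View pics/w3.png

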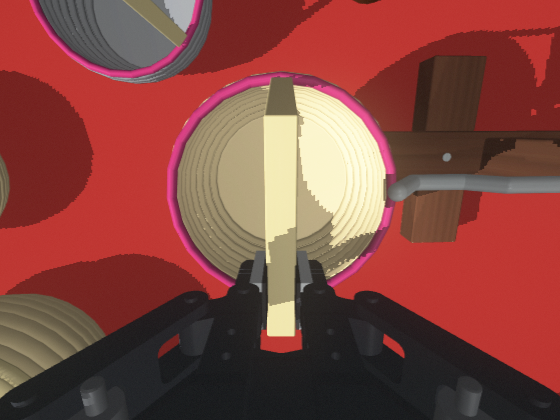

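```bash
python3 - <<'E'
from h import *
c=info('wrist');d=np.load('w3.npy');P=cloud(d,c)
for uv in [(280,120),(280,150),(280,200),(275,230),(395,190),(402,190),(415,183),(440,183),(480,185),(520,186),(550,186)]:
    q=P[uv[1]-1:uv[1]+2,uv[0]-1:uv[0]+2].reshape(-1,3); print(uv,np.median(q,0).round(1))
q=P[170:200,395:558].reshape(-1,3); q=q[(q[:,2]>180)&(q[:,2]<280)]
for y in range(90,210,10):
    k=abs(q[:,1]-y)<5
    if k.sum()>5: print(y,k.sum(),np.median(q[k],0).round(1),q[k][:,2].max().round(1))
q=P[100:340,240:310].reshape(-1,3); q=q[(q[:,2]>262)&(q[:,2]<290)]; print(cv2.minAreaRect(q[:,:2].astype(np.float32)),np.polyfit(q[:,0],q[:,2],1),np.median(q,0))
E
```

```text
(280, 120) [593.2 250.5 275.5]
(280, 150) [581.6 252.2 275.8]
(280, 200) [560.8 255.1 275.6]
(275, 230) [547.9 259.2 276.3]
(395, 190) [552.  197.3 251.3]
(402, 190) [551.6 193.8 251.9]
(415, 183) [549.8 178.7 232.3]
(440, 183) [545.2 158.9 221.8]
(480, 185) [541.4 137.2 225.3]
(520, 186) [539.7 119.9 233.4]
(550, 186) [537.2 101.4 232.2]
100 231 [538.2 100.7 231.2] 233.5
110 283 [539.4 109.9 232. ] 234.3
120 297 [540.6 120.  232.4] 234.2
130 422 [541.8 129.9 229.4] 234.1
140 366 [543.  139.7 223. ] 228.1
150 268 [544.7 150.  221.1] 223.2
160 254 [546.2 160.  221.5] 223.8
170 221 [547.8 169.2 222. ] 227.6
180 138 [550.9 179.7 231.6] 241.3
190 216 [551.8 191.6 248.6] 253.0
200 82 [550.9 196.  251.2] 252.8
((545.4830932617188, 256.380126953125), (33.575042724609375, 107.41427612304688), 71.60968780517578) [-2.47067230e-02  2.89412916e+02] [546.80314612 256.56009821 275.88667578]
```

>>> play_rows(motion=[0,0,-2,0,0,0,0,0,0,-4.5,0,0,0,0,0,0,-7,0,0,0,0,0,0,-9,0,0,0,0,0,0.1,-9.7,0,0,0,0])

```text
clock: 5.6
position: [520.8, 163.0, 256.2]
ee_rot: [0.997, -0.071, 0.0, -0.0]
contact_force: [0.6, 1.1, -3.2]
gripper_width: 12.9
```

>>> play_rows(motion=[0,0,0,-0.5,0,0,0,0,0,0,-1.5,0,0,0,0,0,0,-2.5,0,0,0,0,0,0,-3.4,0,0,0,0,0,0,-3.7,0,0,0])

```text
clock: 6.22
position: [520.4, 164.8, 217.7]
ee_rot: [0.998, -0.07, -0.001, 0.001]
contact_force: [-0.5, 1.3, -3.9]
gripper_width: 13.0
```

```bash
python3 - <<'E'
from h import *
s=arm.read_state();print(s['clock'],s['position'],s['contact_force'],s['wrist_torque'],s['gripper_width'],Ro.from_quat(s['ee_rot']).as_matrix()[:,0])
im,d=arm.get_image('side');save('s4.png',cv2.resize(im[60:300,130:370],None,fx=2.4,fy=2.4));np.save('s4.npy',d)
c=info('wrist');im,d=arm.get_image('wrist');save('w4.png',im);np.save('w4.npy',d)
E
```

```text
6.225 [520.4280147  164.7597402  217.69882631] [-0.52985187  1.34957814 -3.88463158] [0.00642757 0.1305654  0.0092589 ] 12.950551510872817 [ 0.99007045 -0.14056263 -0.00162661]
```

View pics/s4.png

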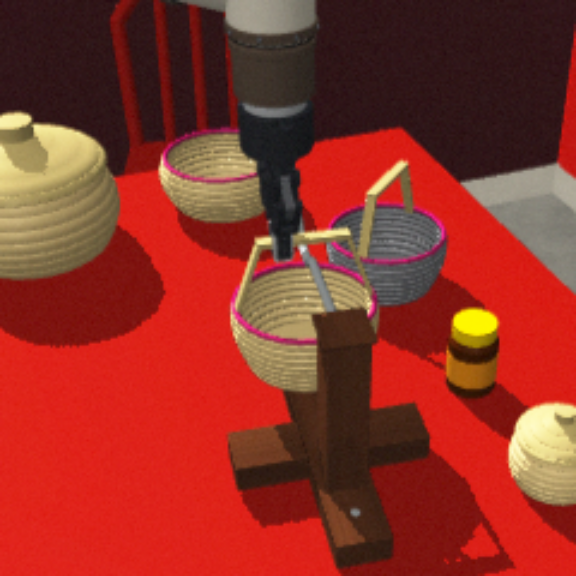

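View pics/w4.png

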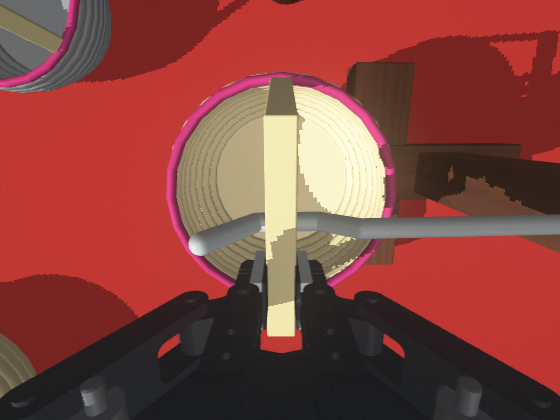

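The bar sits over the dip: bar at u≈283, dip spanning about u 250–320. The fingers clear the rod, with about 8 mm left to contact.

>>> play_rows(motion=[0,0,-0.2,-0.3,0,0,0,0,0,-0.3,-0.6,0,0,0,0,0,-0.3,-0.8,0,0,0,0,0,-0.3,-0.8,0,0,0])

```text
clock: 6.82
position: [520.8, 161.7, 210.7]
ee_rot: [0.998, -0.071, -0.0, 0.0]
contact_force: [-0.1, 0.8, -4.1]
gripper_width: 12.4
```

>>> play_rows(motion=[0,0,0.2,-0.15,0,0,0,0,0.1,0.5,-0.3,0,0,0,0,0.1,0.8,-0.45,0,0,0,0,0.1,1.1,-0.6,0,0,0,0,0.1,1.1,-0.6,0,0,0])

```text
clock: 7.45
position: [522.1, 173.1, 204.9]
ee_rot: [0.998, -0.07, 0.0, -0.0]
contact_force: [1.0, -0.2, -1.8]
gripper_width: 12.8
```

```bash
python3 - <<'E'
from h import *
s=arm.read_state();print(s['clock'],s['position'],s['contact_force'],s['wrist_torque'],s['gripper_width'],Ro.from_quat(s['ee_rot']).as_matrix()[:,0])
im,d=arm.get_image('side');save('s5.png',cv2.resize(im[60:300,130:370],None,fx=2.4,fy=2.4));np.save('s5.npy',d)
c=info('wrist');im,d=arm.get_image('wrist');save('w5.png',im);np.save('w5.npy',d)
P=cloud(d,c)
q=P[180:260,180:558].reshape(-1,3); q=q[(q[:,2]>180)&(q[:,2]<280)]
for y in range(90,220,10):
    k=(abs(q[:,1]-y)<5)&(abs(q[:,0]-545)<14)
    if k.sum()>5: print(y,k.sum(),np.median(q[k],0).round(1),q[k][:,2].max().round(1))
E
```

```text
7.45 [522.14650432 173.11830696 204.93281238] [ 0.97615361 -0.19121363 -1.84581336] [-0.0791611  -0.09950567 -0.00239183] 12.7954132491085 [ 9.90083052e-01 -1.40482166e-01  5.58046837e-04]
90 504 [537.4  90.  228.8] 231.1
100 516 [538.7 100.  229. ] 231.3
110 523 [540.1 110.  229. ] 231.2
120 538 [541.4 120.1 229.1] 231.2
130 544 [542.9 130.1 229.3] 231.2
140 580 [544.3 139.8 224.4] 230.4
150 483 [545.5 149.7 217.6] 223.3
160 693 [546.9 161.7 218.6] 227.0
170 1124 [547.5 169.9 225.6] 227.5
180 633 [548.1 180.3 218.5] 226.8
190 676 [551.5 190.3 229.8] 238.5
200 754 [553.  199.4 241.8] 247.3
210 74 [552.9 205.9 244.7] 246.2
```

View pics/w5.png

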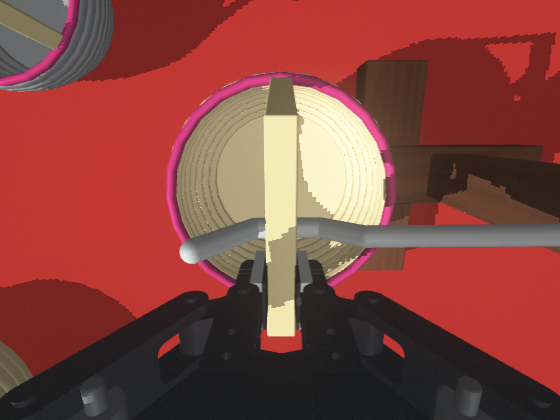

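View pics/s5.png

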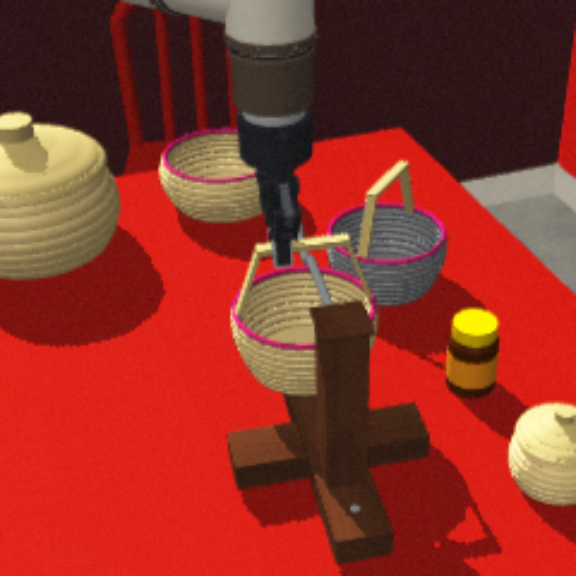

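The rod is level at z≈231, so the stand is essentially upright, with the weight partly transferred. I'll ease down a little and release.

>>> play_rows(motion=[0,0,0,-0.1,0,0,0,0,0,0,-0.15,0,0,0,0,0,0,-0.15,0,0,0])

```text
clock: 7.92
position: [522.3, 173.4, 204.3]
ee_rot: [0.998, -0.07, 0.001, -0.001]
contact_force: [-1.6, 2.6, 3.1]
gripper_width: 12.6
```

>>> play_rows(motion=[20,0,0,0,0,0,0,30,0,0,0,0,0,0,45,0,0,0,0,0,0,45,0,0,1,0,0,0,45,0,0,3,0,0,0])

```text
clock: 8.55
position: [521.6, 172.4, 233.5]
ee_rot: [0.997, -0.071, -0.001, 0.001]
contact_force: [-0.2, 0.4, 0.1]
gripper_width: 38.1
```

```bash
python3 - <<'E'
from h import *
s=arm.read_state();print(s['clock'],s['position'],s['contact_force'],s['gripper_width'],s['joints'])
im,d=arm.get_image('side');save('s6.png',cv2.resize(im[60:300,130:370],None,fx=2.4,fy=2.4));np.save('s6.npy',d)
c=info('wrist');im,d=arm.get_image('wrist');save('w6.png',im);np.save('w6.npy',d)
E
```

```text
8.55 [521.57555173 172.36500252 233.47085174] [-0.23942358  0.44977531  0.06631599] 38.06989421228303 [ 6.14413936e-01  2.55549049e-01 -1.74888562e-01  1.34148386e-04
 -1.14229681e+00  8.14783194e-01]
```

View pics/w6.png

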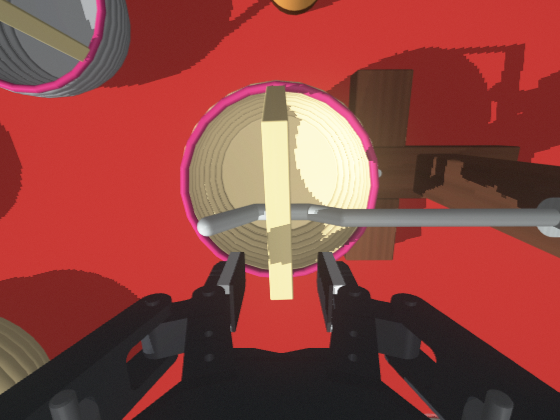

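View pics/s6.png

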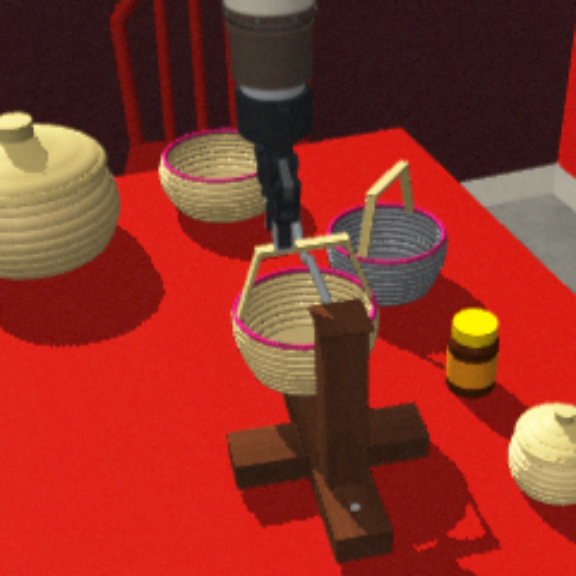

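The basket hangs freely, with the bar in the dip at about (277,212). Next I fly over to the shim.

>>> play_rows(motion=[45,0,0,4,0,0,0,70,0,0,9,0,0,0,70,2,-5,10,0,0,8,70,4,-11,10,0,0,18,70,6,-17,10,0,0,28])

```text
clock: 9.28
position: [579.4, 10.5, 333.3]
ee_rot: [0.986, 0.169, 0.0, -0.0]
contact_force: [0.6, 1.5, 0.5]
gripper_width: 59.7
```

>>> play_rows(motion=[70,1,-6,0,0,0,6,70,2,-12,0,0,0,12,70,3,-18,-3,0,0,12,70,3,-24,-9,0,0,12,70,2,-26,-14,0,0,12])

```text
clock: 9.9
position: [601.6, -241.7, 207.4]
ee_rot: [0.964, 0.267, 0.001, 0.0]
contact_force: [0.2, -0.2, -0.6]
gripper_width: 59.5
```

>>> play_rows(motion=[62,0,0,0,0,0,0,62,0,0,0,0,0,0])

```text
clock: 10.15
position: [602.1, -239.6, 209.6]
ee_rot: [0.963, 0.268, 0.001, 0.001]
contact_force: [0.2, 0.8, 0.5]
gripper_width: 53.3
```

```bash
cat > sh.py <<'E'
from h import *
import sys
tag=sys.argv[1]
s=arm.read_state();T=Ro.from_quat(s['ee_rot']).as_matrix();print(s['clock'],s['position'],s['contact_force'],s['gripper_width'],np.degrees(np.arctan2(T[1,0],T[0,0])),s['joints'][5])
c=info('wrist');im,d=arm.get_image('wrist');save('w%s.png'%tag,im);np.save('w%s.npy'%tag,d)
P=cloud(d,c)
for th in('shim_center','shim_tip'):
    for r in arm.place_of(th,'wrist'): print(th,r['confidence'],np.round(r['uv']),atz(r['uv'],c,6 if th[5]=='c' else 1).round(1))
m=((im[...,1]>105)&(P[...,2]<20)&(P[...,2]>-6)).astype(np.uint8)
n,l,st,ce=cv2.connectedComponentsWithStats(m);k=1+np.argmax(st[1:,4]);m=l==k
v,u=np.nonzero(m)
pts=np.array([atz((x,y),c,6) for x,y in zip(u,v)])
print(m.sum(),cv2.minAreaRect(pts[:,:2].astype(np.float32)),cv2.minAreaRect(P[m][:,:2].astype(np.float32)))
E
python3 sh.py 7
```

```text
10.15 [ 602.09484891 -239.55721989  209.58153365] [0.21539649 0.78979678 0.54767528] 53.312547703320206 31.124726661480327 2.2427697714126555
shim_center 0.63 [296. 246.] [ 551.6 -294.2    6. ]
shim_tip 0.74 [262. 342.] [ 399.3 -330.8    1. ]
shim_tip 0.67 [298. 296.] [ 488.9 -336.3    1. ]
3421 ((556.1239013671875, -294.5684509277344), (158.2471466064453, 37.58134460449219), 32.34186553955078) ((553.909423828125, -296.4414367675781), (162.58677673339844, 38.416873931884766), 32.34178161621094)
```

View pics/w7.png

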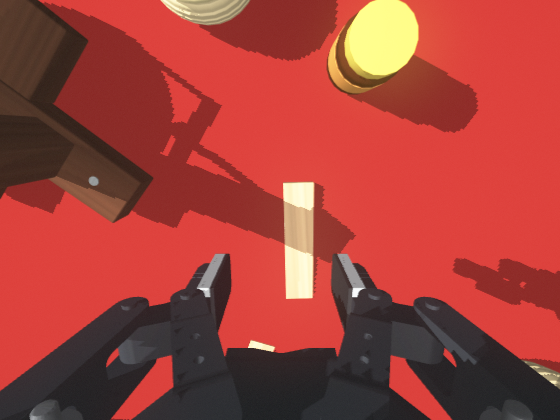

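>>> play_rows(motion=[62,0,-2.6,-4,0,0,1.2,62,0,-2.6,-9,0,0,1.2,62,0,-2.6,-14,0,0,1.2,62,0,-2.6,-18,0,0,1.2,62,0,-2.6,-19.5,0,0,1.2])

```text
clock: 10.92
position: [601.1, -264.4, 12.4]
ee_rot: [0.96, 0.279, -0.001, -0.0]
contact_force: [0.1, 0.0, 0.5]
gripper_width: 53.1
```

>>> play_rows(motion=[62,0,0,-0.5,0,0,0,62,0,0,-1,0,0,0,62,0,0,-1,0,0,0])

```text
clock: 11.3
position: [602.1, -265.5, 4.8]
ee_rot: [0.96, 0.278, 0.001, 0.001]
contact_force: [0.7, 0.3, -0.0]
gripper_width: 52.9
```

```bash
python3 sh.py 8; python3 -c "
from h import *
im,d=arm.get_image('side');save('s8.png',cv2.resize(im[250:420,250:450],None,fx=3.5,fy=3.5))"
```

```text
11.3 [ 602.07612168 -265.47808048    4.83515758] [ 0.74065697  0.28473061 -0.03584321] 52.85976818178392 32.31863250972578 2.304738988013462
shim_center 0.8 [281. 352.] [ 556.4 -294.9    6. ]
8781 ((589.9356689453125, -272.8535461425781), (79.77371215820312, 37.84699249267578), 33.09603500366211) ((588.49169921875, -273.33489990234375), (80.086669921875, 39.79315948486328), 32.50873565673828)
```

View pics/w8.png

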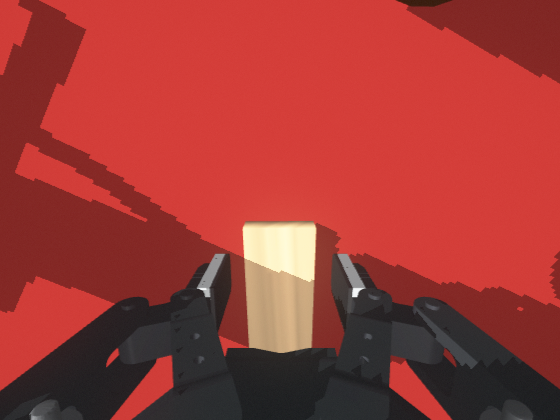

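View pics/s8.png

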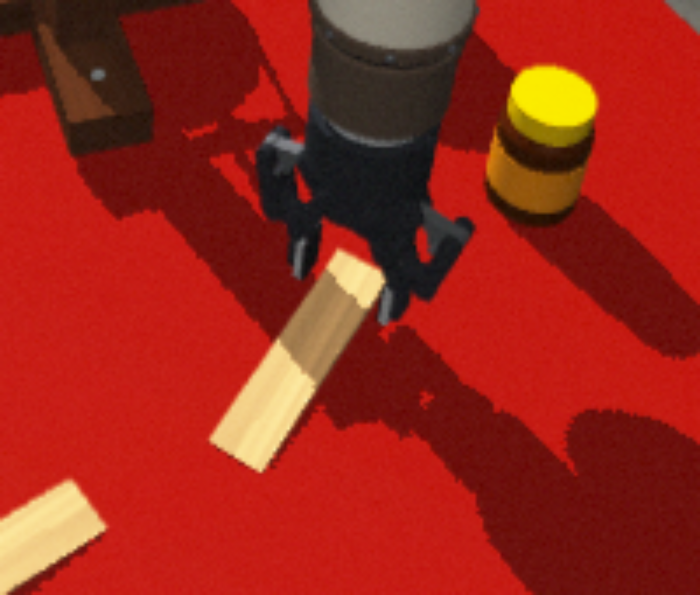

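>>> play_rows(motion=[62,0,0,-0.2,0,0,0,62,0,0,-0.4,0,0,0,0,0,0,-0.4,0,0,0,0,0,0,-0.4,0,0,0,0,0,0,-0.4,0,0,0])

```text
clock: 12.12
position: [601.4, -265.4, -0.4]
ee_rot: [0.961, 0.278, 0.0, 0.0]
contact_force: [0.4, 0.6, 0.2]
gripper_width: 34.5
```

>>> play_rows(motion=[0,0,0,0,0,0,0,0,0,0,0,0,0,0])

```text
clock: 12.38
position: [601.4, -265.4, -0.4]
ee_rot: [0.961, 0.278, 0.0, 0.0]
contact_force: [0.1, -0.4, 0.6]
gripper_width: 34.0
```

```bash
python3 sh.py 9; python3 -c "
from h import *
im,d=arm.get_image('side');save('s9.png',cv2.resize(im[250:420,250:450],None,fx=3.5,fy=3.5))"
```

```text
12.375 [ 6.01386313e+02 -2.65382567e+02 -3.73910844e-01] [ 0.07717909 -0.35077129  0.646754  ] 34.04326797940825 32.308011056571345 2.304697086421516
9130 ((591.6336059570312, -271.6134033203125), (75.89659118652344, 52.528350830078125), 32.31862258911133) ((593.9591064453125, -274.1322326660156), (75.91731262207031, 49.05445098876953), 38.837833404541016)
```

View pics/w9.png

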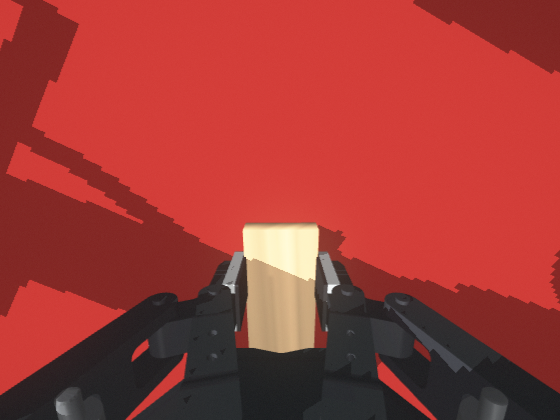

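View pics/s9.png

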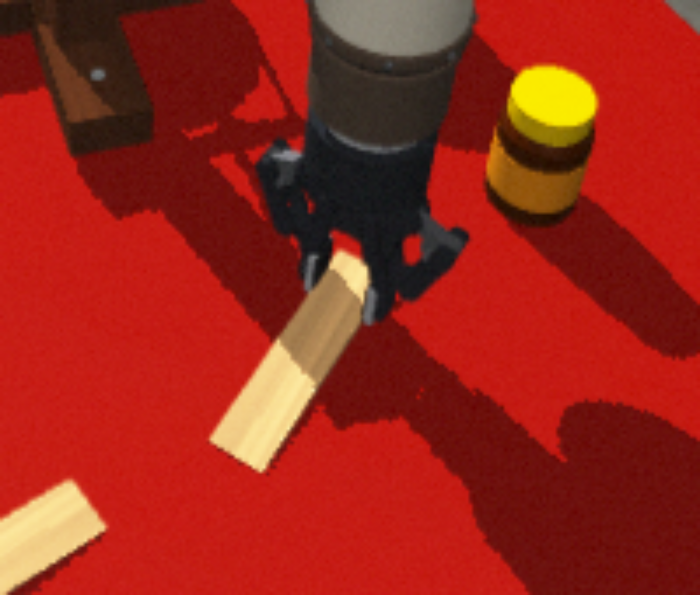

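```bash
cat > fit2.py <<'E'
from fit import *
import sys
tag=sys.argv[1]
v0=(532.3,60.8,np.radians(-8)); th=float(sys.argv[2]) if len(sys.argv)>2 else 0.
cl=[]
for n in ('top','side'):
    c=info(n);im,d=arm.get_image(n);save(n+tag+'.png',im);np.save(n+tag+'.npy',d)
    q=getcloud(n,im,d,c,(0,0,560,420),v0,th)
    # drop anything near basket/arm
    s=(q-np.array([532.3,60.8,0]))@pose(v0,0)[0]
    q=q[(s[:,1]<60)&(s[:,1]>-175)&(q[:,2]<250)]
    r=fit([q],v0,th); print(n,len(q),r.x[:2],np.degrees(r.x[2]),r.x[3],np.median(abs(r.fun))); cl.append(q)
    # free tilt
    P=q
    def f(v):
        R=(Ro.from_euler('z',v[2])*Ro.from_euler('xy',v[3:5])).as_matrix(); return sdf((P-np.array([v[0],v[1],v[5]]))@R)
    r=least_squares(f,[*v0,0,0,0],loss='soft_l1',f_scale=2,x_scale=[1,1,.01,.01,.01,1]);print('  tiltfree',r.x[:2].round(1),np.degrees(r.x[2]).round(2),r.x[3:].round(4))
r=fit(cl,v0,th);v=r.x;print(v[:2],np.degrees(v[2]),v[3])
R,t=pose(v,th);print('bare',R@[0,-160,8]+t)
E
python3 fit2.py 10
```

```text
top 2978 [532.95340085  62.34908378] -8.02382483028636 -0.5370382254665886 1.2484357512787128
  tiltfree [533.   62.3] -8.01 [-1.000e-04 -8.000e-04 -5.389e-01]
side 4045 [531.89183544  60.65178664] -7.970127193441907 0.24456234555141235 0.8750133531851816
  tiltfree [531.8  60.9] -7.96 [0.0019 0.0006 0.3281]
[532.17039756  60.70771372] -7.9636284780901265 -0.18421236039572977
bare [510.00328588 -97.74928095   8.        ]
```

View pics/top10.png

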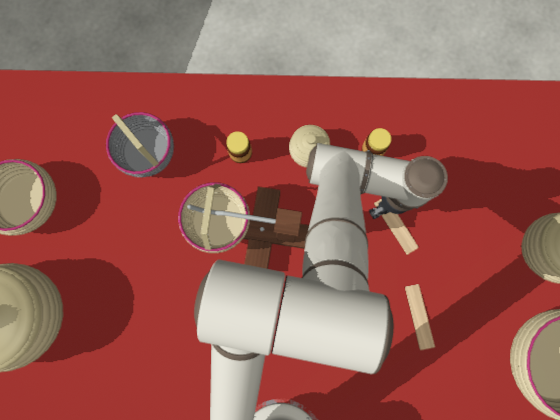

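View pics/side10.png

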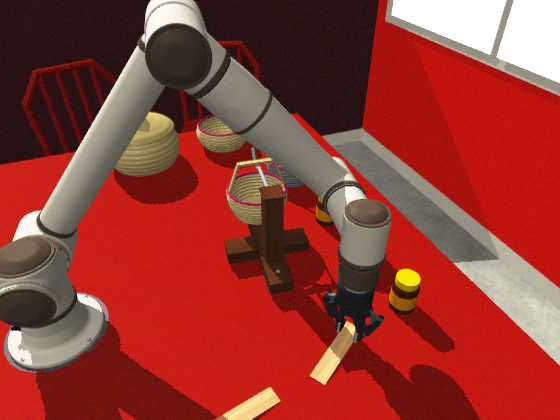

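```bash
python3 - <<'E'
from h import *
print(arm.read_state()['joints'].round(3))
ct=info('top');cs=info('side')
Pt=cloud(np.load('top10.npy'),ct);Ps=cloud(np.load('side10.npy'),cs)
for uv in [(425,175),(380,175),(340,170),(320,165),(340,220),(335,260),(350,310),(270,300)]: print('top',uv,Pt[uv[1],uv[0]].round())
for uv in [(368,215),(345,205),(330,200),(320,185),(300,160),(280,140),(260,115),(335,168),(310,140),(290,165),(180,50)]: print('side',uv,Ps[uv[1],uv[0]].round())
E
```

```text
[-0.17   0.666 -0.151  0.    -0.753  2.305]
top (425, 175) [ 602. -261.  356.]
top (380, 175) [ 606. -181.  334.]
top (340, 170) [600. -97. 385.]
top (320, 165) [622. -64. 337.]
top (340, 220) [487. -80. 521.]
top (335, 260) [424. -65. 586.]
top (350, 310) [364. -75. 647.]
top (270, 300) [373.  18. 654.]
side (368, 215) [ 589. -284.  360.]
side (345, 205) [ 590. -209.  330.]
side (330, 200) [ 581. -167.  315.]
side (320, 185) [ 576. -133.  331.]
side (300, 160) [ 530. -133.  398.]
side (280, 140) [ 491. -128.  445.]
side (260, 115) [ 456. -124.  497.]
side (335, 168) [ 611. -125.  358.]
side (310, 140) [ 558. -115.  425.]
side (290, 165) [ 515. -121.  384.]
side (180, 50) [ 336. -128.  620.]
```

The stand is now upright: tilt fit ≈0 rad, bare end ≈(510,−97.6), yaw −8°. At the final pose the wrist tube would sit only just above the post. So I'll carry the shim to a staging point in front of the foot, then regrip it with the tool leaning back.

>>> play_rows(motion=[0,0,0,1,0,0,0,0,0,0,2,0,0,-5,0,-2,0,2,0,0,-15,0,-4,0,2,0,0,-25,0,-6,0,2,0,0,-35])

```text
clock: 13.3
position: [540.7, -265.4, 20.2]
ee_rot: [1.0, -0.026, 0.0, 0.0]
contact_force: [-0.4, 0.0, -0.7]
gripper_width: 34.2
```

>>> play_rows(motion=[0,-2,0,0,0,0,-10,0,-4,0,0,0,0,-20,0,-5,0.3,0,0,0,-30,0,-5.4,0.5,0,0,0,-40,0,-5.4,0.5,0,0,0,-50])

```text
clock: 13.92
position: [486.9, -260.4, 20.3]
ee_rot: [0.895, -0.446, 0.0, -0.0]
contact_force: [1.0, 0.2, -0.3]
gripper_width: 33.9
```

>>> play_rows(motion=[0,0,0,0,0,0,-10,0,0,0,0,0,0,-20,0,0,0,0,0,0,-30,0,0,0,0,0,0,-40,0,0,0,0,0,0,-45])

```text
clock: 14.55
position: [487.4, -260.5, 20.2]
ee_rot: [-0.657, 0.754, -0.0, 0.0]
contact_force: [-0.3, 0.0, -0.6]
gripper_width: 34.4
```

```bash
python3 sh.py 11; python3 - <<'E'
from h import *
im,d=arm.get_image('side');save('s11.png',im)
print(arm.read_state()['joints'].round(3),arm.read_state()['wrist_torque'])
E
```

```text
14.55 [ 487.35441369 -260.46133915   20.19888293] [-0.31860165  0.03427543 -0.62660291] 34.384254646048156 -97.88463020894103 0.059676082309169015
shim_center 0.6 [281. 358.] [ 496.6 -189.6    6. ]
shim_tip 0.59 [434. 102.] [ 397.  -333.5    1. ]
10127 ((369.0549621582031, -338.5599365234375), (63.529083251953125, 37.15854263305664), 11.964719772338867) ((366.0729064941406, -338.1822814941406), (65.18852996826172, 38.8853645324707), 12.248764991760254)
[-0.197  0.508 -0.416  0.    -0.647  0.065] [-0.02363946 -0.02439605 -0.01756633]
```

View pics/w11.png

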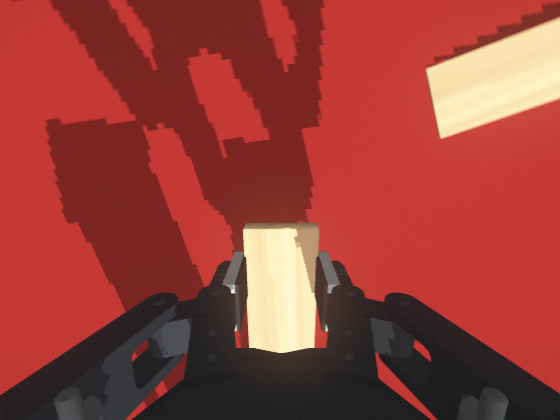

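View pics/s11.png

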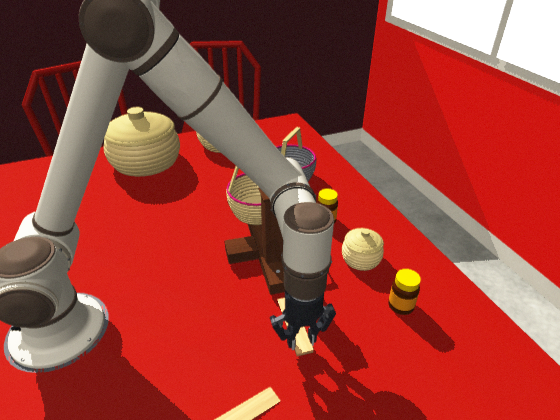

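>>> play_rows(motion=[0,0,0,-0.8,0,0,0,0,0,0,-1.6,0,0,0,0,0,0,-2,0,0,0,0,0,0,-2,0,0,0,0,0,0,-2.05,0,0,0])

```text
clock: 15.38
position: [486.9, -260.3, -0.4]
ee_rot: [-0.658, 0.753, 0.0, -0.0]
contact_force: [-2.6, 1.7, 9.9]
gripper_width: 34.5
```

>>> play_rows(motion=[60,0,0,0,0,0,0,60,0,0,0,0,0,0,60,0,0,0.4,0,0,0,60,0,0,0.4,6.9,-1,0,60,0,0,0.4,13.9,-1.9,0])

```text
clock: 16.0
position: [488.2, -259.6, 3.8]
ee_rot: [-0.654, 0.746, 0.081, 0.094]
contact_force: [0.4, -0.6, -1.3]
gripper_width: 51.5
```

>>> play_rows(motion=[60,0,0,0,0,0,0])

```text
clock: 16.12
position: [488.0, -262.7, 3.2]
ee_rot: [-0.652, 0.749, 0.079, 0.093]
contact_force: [-0.4, 1.1, -0.1]
gripper_width: 51.0
```

```bash
python3 sh.py 12; python3 - <<'E'
from h import *
im,d=arm.get_image('side');save('s12.png',cv2.resize(im[170:380,200:400],None,fx=2.8,fy=2.8))
s=arm.read_state();T=Ro.from_quat(s['ee_rot']).as_matrix();print(T.round(3))
ct=info('top');im,d=arm.get_image('top');save('t12.png',cv2.resize(im[180:300,260:440],None,fx=4,fy=4))
E
```

```text
16.125 [ 488.00716781 -262.66212553    3.18207032] [-0.37599781  1.1329762  -0.05089454] 51.02149694060769 -97.89907840368585 0.4374419673508382
shim_center 0.74 [283. 339.] [ 494.  -208.7    6. ]
shim_tip 0.86 [482. 105.] [ 396.6 -333.3    1. ]
8110 ((488.6636657714844, -242.0946044921875), (93.84412384033203, 37.930973052978516), 83.23776245117188) ((488.5474548339844, -238.26773071289062), (96.95996856689453, 38.565547943115234), 82.61163330078125)
[[-0.129 -0.991  0.031]
 [-0.962  0.133  0.24 ]
 [-0.242  0.001 -0.97 ]]
```

View pics/w12.png

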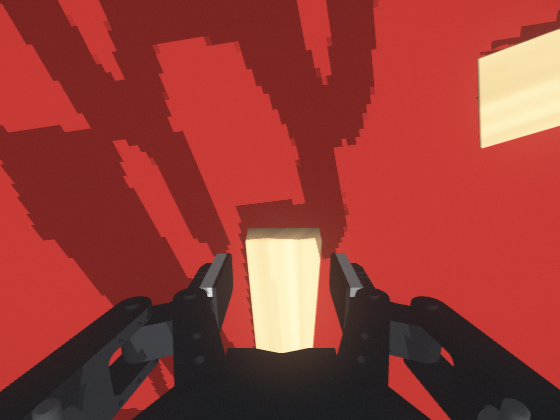

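View pics/s12.png

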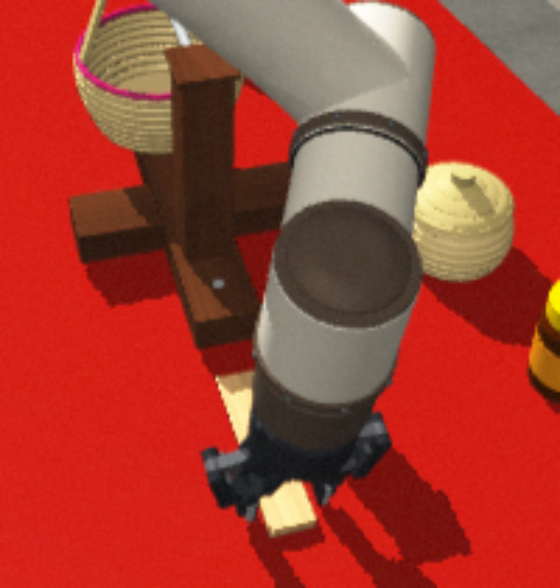

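View pics/t12.png

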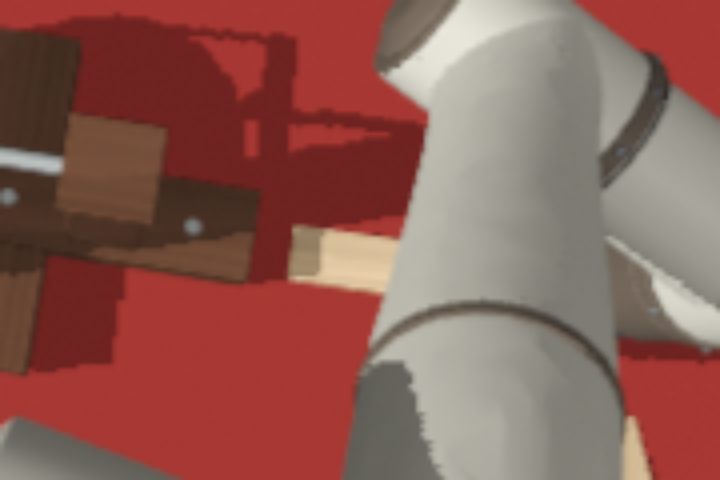

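>>> play_rows(motion=[60,0,0.1,-0.1,0,0,0,0,0,0.1,-0.1,0,0,0,0,0,0.1,-0.1,0,0,0,0,0,0.1,-0.1,0,0,0,0,0,0.1,-0.1,0,0,0])

```text
clock: 17.0
position: [487.5, -259.2, 2.4]
ee_rot: [-0.653, 0.747, 0.08, 0.092]
contact_force: [0.3, 1.2, 4.0]
gripper_width: 33.9
```

```bash
python3 sh.py 13; python3 - <<'E'
from h import *
ct=info('top');im,d=arm.get_image('top');save('t13.png',cv2.resize(im[180:300,260:440],None,fx=4,fy=4))
# shim front part edges in top picture
P=cloud(d,ct)
sub=im[225:260,328:362]
for u in range(332,362,4):
    col=im[222:262,u].astype(int); k=np.nonzero((col[:,1]>85)&(col[:,0]>120)&(col[:,1]>col[:,0]*.55))[0]
    if len(k): print(u,k.min()+222,k.max()+222, atz((u,k.min()+221.5),ct,3)[:2].round(1), atz((u,k.max()+222.5),ct,3)[:2].round(1))
E
```

```text
17.0 [ 487.52207969 -259.18161323    2.43467599] [0.27383109 1.15783837 3.99809569] 33.939869047154154 -97.6797896166754 0.43816429137433793
shim_center 0.79 [281. 337.] [ 493.9 -208.1    6. ]
shim_tip 0.76 [481.  96.] [ 397.9 -333.9    1. ]
8394 ((489.4681396484375, -241.25875854492188), (96.79673767089844, 37.7629280090332), 82.95231628417969) ((490.1748352050781, -237.84628295898438), (98.96245574951172, 39.93415451049805), 82.38661193847656)
332 243 248 [ 504.5 -124.9] [ 488.6 -125. ]
336 236 250 [ 523.3 -135.5] [ 483.6 -135.5]
340 237 251 [ 520.9 -146.1] [ 481.1 -146.1]
344 237 251 [ 521.1 -156.7] [ 481.4 -156.6]
348 238 252 [ 518.7 -167.3] [ 479.  -167.2]
352 238 252 [ 518.9 -177.9] [ 479.2 -177.7]
356 239 261 [ 516.5 -188.5] [ 455.8 -188.1]
360 237 260 [ 522.  -199.1] [ 458.6 -198.6]
```

View pics/w13.png

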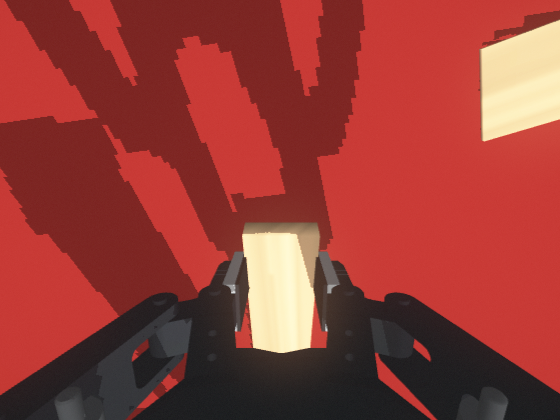

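View pics/t13.png

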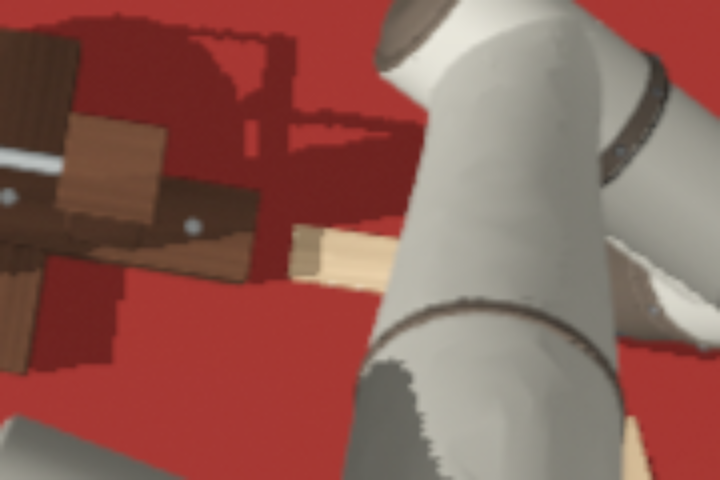

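>>> play_rows(motion=[0,0.25,1.5,0,0,0,0,0,0.55,3.5,0,0,0,0,0,0.85,5.5,0,0,0,0,0,1.15,7.5,0,0,0,0,0,1.3,8.9,0,0,0])

```text
invalid input
```

```bash
cat > st.py <<'E'
from h import *
import sys
tag=sys.argv[1]
s=arm.read_state();T=Ro.from_quat(s['ee_rot']).as_matrix()
p=s['position'];a=np.array([.139,.990,0]);b=np.array([510.2,-97.6,0])
print(s['clock'],p.round(2),'along',((b-p)@a).round(2),'lat',((p-b)@[.99,-.139,0]).round(2),'F',s['contact_force'].round(2),'F.a',(s['contact_force']@a).round(2),s['gripper_width'],'yaw',np.degrees(np.arctan2(T[1,0],T[0,0])).round(2))
im,d=arm.get_image('side');save('s%s.png'%tag,cv2.resize(im[210:360,200:360],None,fx=3.7,fy=3.7,interpolation=cv2.INTER_CUBIC))
F=[]
for i in range(6):
    F.append(arm.read_state()['contact_force']); 
print(np.array(F).mean(0).round(2))
if len(sys.argv)>2:
    im,d=arm.get_image('top');save('t%s.png'%tag,cv2.resize(im[180:300,200:440],None,fx=3.3,fy=3.3,interpolation=cv2.INTER_CUBIC))
E
python3 st.py 14 t
```

```text
17.2 [ 487.52 -259.19    2.41] along 163.13 lat 0.01 F [0.18 2.43 6.43] F.a 2.43 34.17518787904596 yaw -97.68
[0.85 2.73 5.4 ]
```

View pics/s14.png

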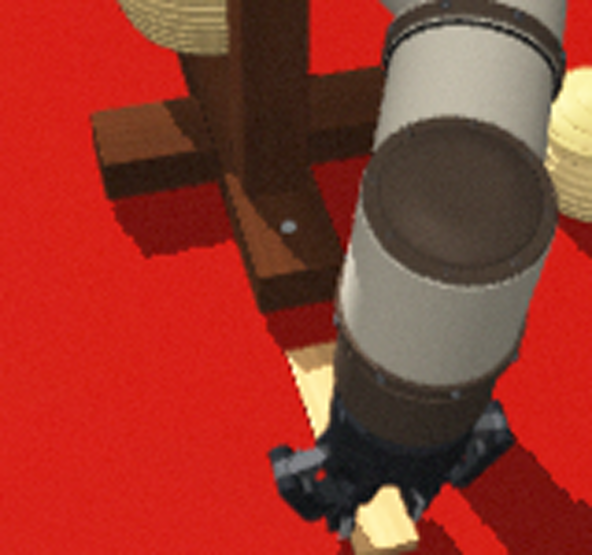

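View pics/t14.png

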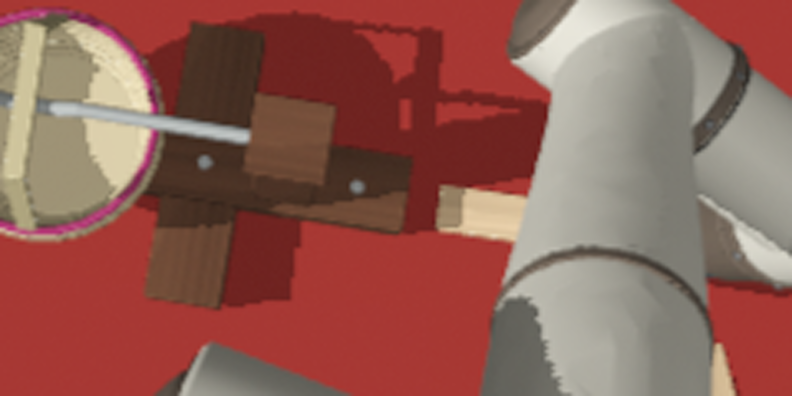

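The previous call was one number short and was refused. I'm resending it.

>>> play_rows(motion=[0,0.25,1.5,0,0,0,0,0,0.55,3.5,0,0,0,0,0,0.85,5.5,0,0,0,0,0,1.15,7.5,0,0,0,0,0,1.3,8.9,0,0,0,0])

```text
clock: 17.92
position: [500.7, -169.4, 2.4]
ee_rot: [-0.654, 0.747, 0.08, 0.092]
contact_force: [0.1, -3.8, 4.2]
gripper_width: 34.3
```

```bash
python3 st.py 15 t
```

```text
17.925 [ 500.73 -169.43    2.42] along 72.42 lat 0.61 F [ 0.1  -3.82  4.17] F.a -3.76 34.30575816493887 yaw -97.61
[0.4  2.29 4.8 ]
```

View pics/s15.png

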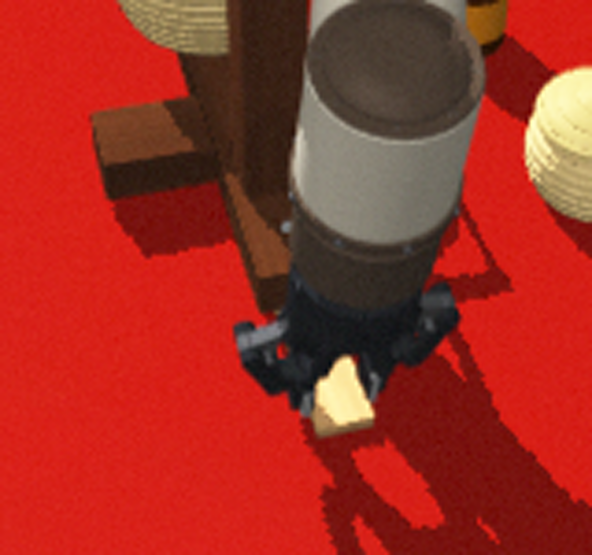

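View pics/t15.png

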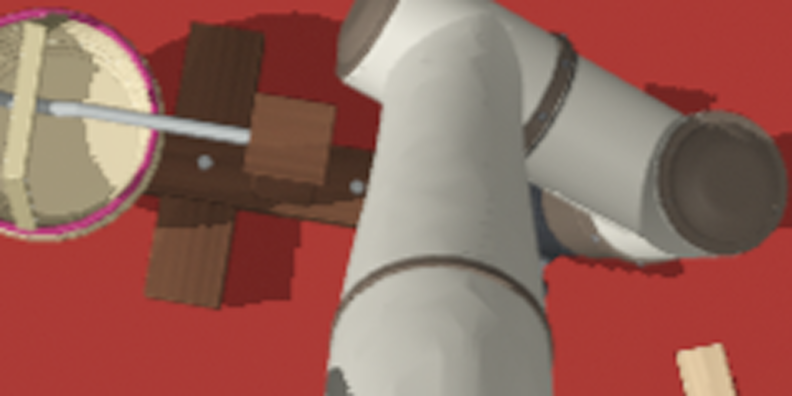

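>>> play_rows(motion=[0,0.1,0.7,0,0,0,0,0,0.2,1.4,0,0,0,0,0,0.3,2.1,0,0,0,0,0,0.35,2.5,0,0,0,0,0,0.35,2.5,0,0,0,0])

```text
clock: 18.65
position: [504.1, -145.3, 2.4]
ee_rot: [-0.653, 0.747, 0.08, 0.092]
contact_force: [-0.4, -1.3, 5.6]
gripper_width: 34.0
```

```bash
python3 st.py 16; python3 sh.py 16; cat > f.py <<'E'
from h import *
a=np.array([.139,.990,0]);b=np.array([510.2,-97.6,0]);F=[]
for i in range(5):
    s=arm.read_state();F.append([s['contact_force']@a,s['contact_force'][2],*s['wrist_torque']]);arm.get_image('wrist')
p=s['position'];print(s['clock'],p.round(2),'along',((b-p)@a).round(2),'F.a Fz T',np.mean(F,0).round(2),np.std(F,0)[:2].round(2))
E
python3 f.py
```

```text
18.65 [ 504.1  -145.31    2.4 ] along 48.08 lat 0.59 F [-0.36 -1.35  5.61] F.a -1.39 34.032841031132556 yaw -97.64
[ 0.4  -1.57  6.29]
18.7 [ 504.09645171 -145.30889518    2.41123474] [ 0.40302546 -1.57403815  6.28746108] 34.07550816899292 -97.65063214873673 0.2732722875054675
shim_center 0.94 [282. 336.] [509.8 -95.1   6. ]
7988 ((505.2613830566406, -135.70460510253906), (80.32935333251953, 52.262420654296875), 82.3952407836914) ((503.7588195800781, -130.83544921875), (84.91276550292969, 49.96360397338867), 83.57354736328125)
19.05 [ 504.11 -145.31    2.43] along 48.08 F.a Fz T [-0.79  6.19 -0.36  0.09  0.08] [0.6  0.34]
```

View pics/w16.png

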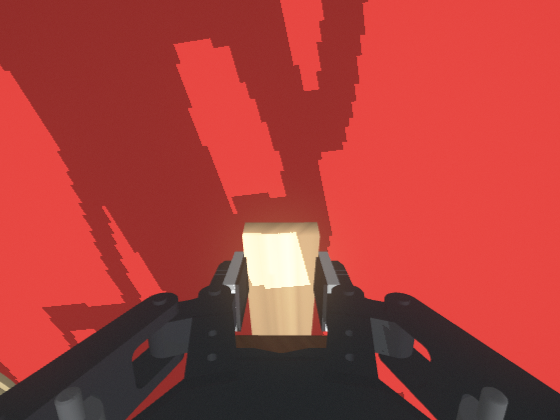

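>>> play_rows(motion=[0,0.04,0.3,0.02,0,0,0,0,0.07,0.5,0.03,0,0,0,0,0.07,0.5,0.03,0,0,0])

```text
clock: 19.48
position: [504.5, -140.3, 2.4]
ee_rot: [-0.653, 0.747, 0.08, 0.092]
contact_force: [0.1, -1.7, 3.9]
gripper_width: 34.0
```

```bash
python3 f.py
```

```text
19.675 [ 504.52 -140.26    2.41] along 43.02 F.a Fz T [-1.53  4.62 -0.62  0.07  0.02] [0.39 0.46]
```

>>> play_rows(motion=[0,0.01,0.1,0,0,0,0,0,0.03,0.2,0,0,0,0,0,0.03,0.2,0,0,0,0])

```text
clock: 20.1
position: [504.8, -138.5, 2.4]
ee_rot: [-0.653, 0.747, 0.08, 0.092]
contact_force: [-1.2, -2.8, 5.2]
gripper_width: 34.2
```

```bash
python3 f.py
```

```text
20.3 [ 504.78 -138.47    2.41] along 41.21 F.a Fz T [-2.8   4.93 -0.98  0.19  0.01] [0.5  0.41]
```

>>> play_rows(motion=[0,0.01,0.1,0,0,0,0,0,0.03,0.2,0,0,0,0,0,0.03,0.2,0,0,0,0])

```text
clock: 20.72
position: [505.1, -136.3, 2.4]
ee_rot: [-0.653, 0.747, 0.08, 0.092]
contact_force: [0.4, -2.3, 5.2]
gripper_width: 33.8
```

```bash
python3 f.py; python3 fit2.py 17
```

```text
20.925 [ 505.08 -136.38    2.42] along 39.1 F.a Fz T [-2.59  5.01 -0.95  0.17  0.04] [0.31 0.32]
top 2792 [533.19215659  63.99477273] -7.929650390511978 -0.4866434678963807 1.2875586736245026
  tiltfree [533.2  63.4] -7.86 [-0.009  -0.0017 -0.6115]
side 2332 [532.05592767  60.60505224] -8.124004685011464 0.3912278674638708 0.8430541119418038
  tiltfree [532.1  61.2] -7.88 [ 0.0042 -0.0024  0.6148]
[532.22797647  60.87850277] -7.995855645630249 -0.20060845000856736
bare [509.97174097 -97.5659985    8.        ]
```

>>> play_rows(motion=[0,0,0,0.04,0,0,0,0,0,0,0.08,0,0,0,0,0,0,0.08,0,0,0])

```text
clock: 21.45
position: [504.5, -135.8, 2.5]
ee_rot: [-0.653, 0.747, 0.081, 0.092]
contact_force: [1.1, 0.7, -1.7]
gripper_width: 34.0
```

```bash
python3 f.py
```

```text
21.65 [ 504.46 -135.81    2.63] along 38.62 F.a Fz T [ 1.38 -2.51 -0.23 -0.05 -0.05] [0.67 0.48]
```

>>> play_rows(motion=[0,0,0,-0.02,0,0,0,0,0,0,-0.04,0,0,0,0,0,0,-0.04,0,0,0])

```text
clock: 22.08
position: [504.7, -136.3, 2.7]
ee_rot: [-0.653, 0.747, 0.081, 0.092]
contact_force: [-1.2, 1.8, -2.3]
gripper_width: 34.3
```

```bash
python3 f.py
```

```text
22.275 [ 504.66 -136.32    2.69] along 39.1 F.a Fz T [ 1.53 -2.45 -0.17  0.33  0.12] [0.25 0.28]
```

>>> play_rows(motion=[0,0,0,-0.02,0,0,0,0,0,0,-0.04,0,0,0,0,0,0,-0.04,0,0,0])

```text
clock: 22.7
position: [505.4, -136.7, 2.6]
ee_rot: [-0.653, 0.747, 0.08, 0.092]
contact_force: [-0.5, -0.3, -0.7]
gripper_width: 34.0
```

```bash
python3 f.py; python3 st.py 18 t; python3 sh.py 18
```

```text
22.9 [ 505.46 -136.66    2.57] along 39.33 F.a Fz T [-0.49 -0.74 -0.68  0.31  0.09] [0.52 0.24]
22.95 [ 505.46 -136.64    2.56] along 39.31 lat 0.74 F [-0.47  0.46 -1.53] F.a 0.39 34.50407633966734 yaw -97.68
[-0.6  -0.69 -0.87]
23.05 [ 505.52744559 -136.5935288     2.55408601] [-0.27518421 -0.22282884 -0.77588097] 33.75765534851996 -97.68566513570421 0.2585278645624105
shim_center 0.77 [282. 336.] [511.  -85.8   6. ]
7352 ((506.0515441894531, -131.59860229492188), (71.93119049072266, 52.21611022949219), 82.40707397460938) ((505.9600524902344, -126.8682861328125), (75.7571792602539, 49.69447326660156), 80.61918640136719)
```

View pics/s18.png

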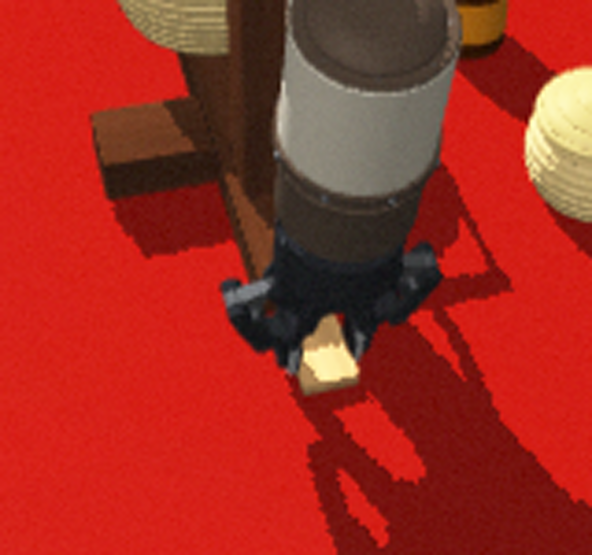

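View pics/t18.png

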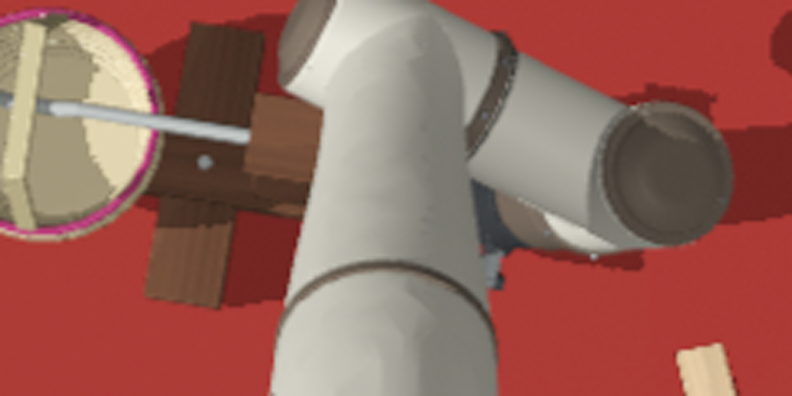

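View pics/w18.png

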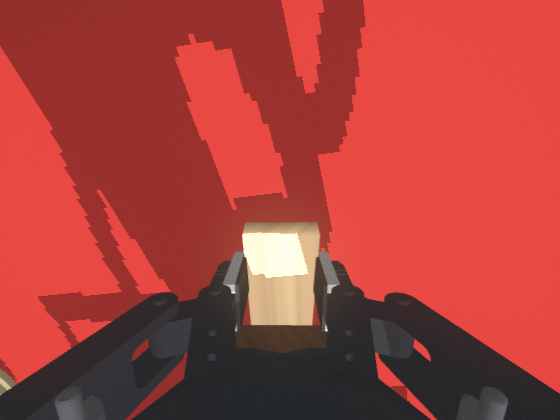

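```bash
python3 f.py; python3 - <<'E'
from h import *
c=info('wrist')
im=cv2.imread('pics/w18.png'); cv2.imwrite('pics/w18c.png',cv2.resize(im[210:360,220:345],None,fx=4.5,fy=4.5,interpolation=cv2.INTER_CUBIC))
col=im[215:352,278:286].mean(1); 
for v in range(215,352,1):
    if v<240 or v>315: print(v,col[v-215].round().astype(int).tolist(),end=' ')
d=np.load('w18.npy');P=cloud(d,c)
print()
for v in (224,228,232,236,240,260,280,300,320,324,328,332,336,342): print(v,P[v,282].round(1))
E
```

```text
23.4 [ 505.41 -136.42    2.49] along 39.1 F.a Fz T [-0.52 -0.77 -0.68  0.04 -0.03] [0.42 0.37]
215 [53, 64, 161] 216 [53, 66, 161] 217 [54, 66, 162] 218 [53, 66, 161] 219 [54, 66, 161] 220 [53, 66, 162] 221 [56, 70, 162] 222 [71, 91, 150] 223 [92, 122, 149] 224 [97, 128, 157] 225 [102, 134, 164] 226 [106, 141, 172] 227 [111, 147, 178] 228 [115, 152, 185] 229 [118, 157, 191] 230 [122, 162, 197] 231 [127, 168, 204] 232 [134, 177, 215] 233 [166, 212, 238] 234 [225, 253, 255] 235 [232, 254, 255] 236 [236, 254, 255] 237 [235, 254, 255] 238 [236, 254, 255] 239 [235, 254, 255] 316 [143, 189, 223] 317 [143, 189, 223] 318 [144, 189, 223] 319 [143, 188, 223] 320 [142, 188, 223] 321 [143, 188, 223] 322 [143, 188, 222] 323 [143, 188, 222] 324 [138, 182, 218] 325 [64, 83, 107] 326 [45, 59, 82] 327 [45, 60, 82] 328 [46, 60, 82] 329 [44, 58, 80] 330 [44, 58, 80] 331 [44, 57, 79] 332 [43, 57, 78] 333 [43, 56, 78] 334 [42, 56, 77] 335 [42, 56, 78] 336 [42, 55, 77] 337 [42, 56, 77] 338 [43, 56, 78] 339 [43, 56, 78] 340 [42, 56, 78] 341 [43, 56, 78] 342 [43, 56, 78] 343 [43, 56, 78] 344 [43, 56, 77] 345 [42, 56, 78] 346 [42, 55, 77] 347 [42, 54, 77] 348 [41, 54, 76] 349 [42, 54, 76] 350 [42, 54, 76] 351 [41, 54, 75] 
224 [ 500.9 -163.2    1.6]
228 [ 500.9 -163.3    5.5]
232 [ 500.9 -163.5    9.3]
236 [ 501.1 -162.3   10.8]
240 [ 501.3 -160.4   11.3]
260 [ 502.9 -148.3   10.9]
280 [ 504.9 -133.7    9. ]
300 [ 507.  -117.8    7.5]
320 [ 509.1 -101.4    7.2]
324 [509.6 -98.    7.2]
328 [509.6 -98.3  10.2]
332 [ 509.3 -100.1   14.4]
336 [509.5 -99.1  16.2]
342 [509.6 -98.6  19.7]
```

View pics/w18c.png

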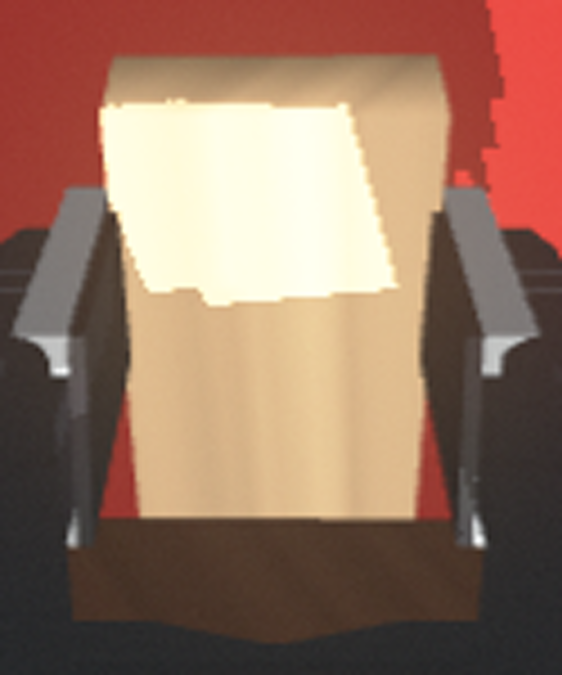

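```bash
cat > gap.py <<'E'
from h import *
c=info('wrist');im,d=arm.get_image('wrist');tag=__import__('sys').argv[1]
save('w%s.png'%tag,im)
g=im[:,276:288].astype(float).mean(1)
gs=g.sum(1)
dr=np.diff(gs)
vb=225+np.argmax(dr[225:245])+.5+.0   # bright step at butt top edge
ve=295+np.argmin(dr[295:345])+1-.5
def sub(v,lo,hi):
    a=gs[int(v)-4:int(v)+6]; hi_=a.max();lo_=a.min();mid=(hi_+lo_)/2
    for i in range(len(a)-1):
        if (a[i]-mid)*(a[i+1]-mid)<=0: return int(v)-4+i+(mid-a[i])/(a[i+1]-a[i])
vb=sub(vb,0,0);ve=sub(ve,0,0)
u=282
B=atz((u,vb),c,12);E=atz((u,ve),c,8);B0=atz((u,221.8),c,0)
print('vb,ve',vb,ve,'butt',B.round(1),'edge',E.round(1),'dist',np.linalg.norm(E-B)-0,'horiz',np.linalg.norm((E-B)[:2]),'from bottom',np.linalg.norm((E-B0)[:2]))
E
python3 gap.py 19
```

```text
vb,ve 233.2172236503856 324.59375 butt [ 500.8 -164.7   12. ] edge [509.5 -98.5   8. ] dist 66.8894143460317 horiz 66.76970684041612 from bottom 65.5588532658141
```

>>> play_rows(motion=[0,0.01,0.08,0,0,0,0,0,0.02,0.15,0,0,0,0,0,0.02,0.15,0,0,0,0,0,0.02,0.15,0,0,0,0])

```text
clock: 24.0
position: [505.3, -135.0, 2.4]
ee_rot: [-0.653, 0.747, 0.08, 0.092]
contact_force: [0.4, -1.4, 0.4]
gripper_width: 33.8
```

```bash
python3 f.py;python3 gap.py 20
```

```text
24.2 [ 505.32 -134.98    2.45] along 37.68 F.a Fz T [-1.62  0.35 -0.88  0.13  0.04] [0.35 0.26]
vb,ve 231.5400651465798 323.27095612311723 butt [ 500.6 -164.2   12. ] edge [509.3 -98.3   8. ] dist 66.62726416646227 horiz 66.5070848128795 from bottom 64.37615471354302
```

>>> play_rows(motion=[0,0.01,0.05,0,0,0,0,0,0.01,0.1,0,0,0,0,0,0.01,0.1,0,0,0,0,0,0.01,0.1,0,0,0,0])

```text
clock: 24.8
position: [505.4, -134.2, 2.4]
ee_rot: [-0.653, 0.747, 0.08, 0.092]
contact_force: [-0.4, -3.7, -0.0]
gripper_width: 33.6
```

```bash
python3 f.py;python3 gap.py 21
```

```text
25.0 [ 505.46 -134.08    2.45] along 36.78 F.a Fz T [-4.32  0.69 -1.66  0.25  0.02] [0.51 0.4 ]
vb,ve 232.2642256308758 322.27093515803193 butt [ 500.8 -162.9   12. ] edge [509.3 -98.2   8. ] dist 65.36656450869339 horiz 65.24406299173262 from bottom 63.50983702565264
```

```bash
python3 fit2.py 22; python3 f.py; python3 - <<'E'
import cv2,numpy as np
# subpixel shift of visible stand patches between pre-contact (17) and now (22), and 10
for n,boxes in {'side':[(262,188,290,240),(222,230,258,265),(226,165,262,225)],'top':[(200,185,275,225),(245,240,272,275),(270,205,300,240)]}.items():
    for ref in ('10','17'):
        a=cv2.cvtColor(cv2.imread(f'pics/{n}{ref}.png'),6).astype(np.float32);b=cv2.cvtColor(cv2.imread(f'pics/{n}22.png'),6).astype(np.float32)
        for x0,y0,x1,y1 in boxes:
            s,r=cv2.phaseCorrelate(a[y0:y1,x0:x1],b[y0:y1,x0:x1]);print(n,ref,(x0,y0),np.round(s,2),round(r,2))
E
```

```text
top 2751 [533.21324676  63.94461065] -8.050146971571044 -0.4867493972463589 1.364734774935389
  tiltfree [533.2  63.4] -7.98 [-0.0078 -0.0013 -0.6004]
side 2285 [531.98679665  60.66815492] -8.043034940031845 0.3681994096575421 0.7852466283154129
  tiltfree [532.1  61.2] -7.82 [ 0.0036 -0.0027  0.5849]
[532.15492204  60.94025429] -7.929619497982156 -0.18490868923914766
bare [510.08186937 -97.52987017   8.        ]
25.4 [ 505.49 -133.99    2.46] along 36.68 F.a Fz T [-4.82  0.75 -1.79  0.26 -0.  ] [0.62 0.63]
side 10 (262, 188) [ 2.07 -4.39] -0.05
side 10 (222, 230) [-0.13  0.06] 1.02
side 10 (226, 165) [-0.06 -0.06] 1.0
side 17 (262, 188) [-0.24 -0.36] 0.95
side 17 (222, 230) [-0.05 -0.07] 1.05
side 17 (226, 165) [ 0.01 -0.07] 1.0
top 10 (200, 185) [ 0.48 -0.02] 1.0
top 10 (245, 240) [ 0.86 -0.53] 0.74
top 10 (270, 205) [ 0.27 -0.07] 0.61
top 17 (200, 185) [ 0.47 -0.01] 1.0
top 17 (245, 240) [ 0.58 -0.01] 1.0
top 17 (270, 205) [-0.68  0.27] 0.97
```

View pics/side22.png

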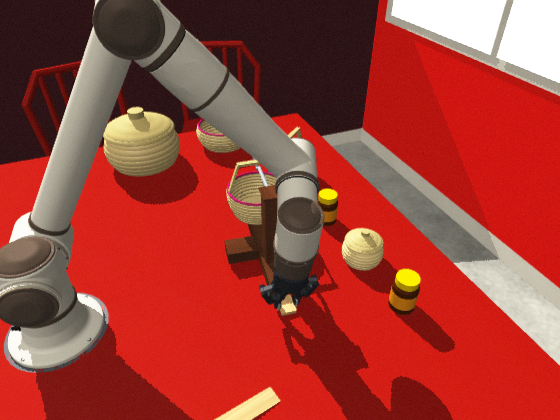

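View pics/w21.png

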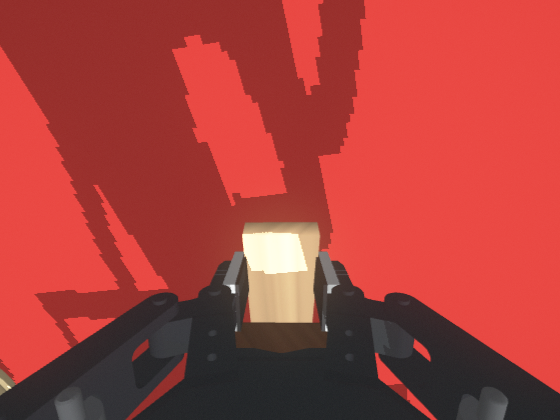

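>>> play_rows(motion=[0,0,-0.03,0,0,0,0,0,0,-0.03,0,0,0,0,0,0,-0.03,0,0,0,0])

```text
clock: 25.82
position: [505.5, -134.0, 2.4]
ee_rot: [-0.653, 0.747, 0.08, 0.092]
contact_force: [-1.1, -3.3, 0.9]
gripper_width: 34.2
```

```bash
python3 f.py; python3 f.py; python3 - <<'E'
from h import *
for n in ('top','side'):
    im,d=arm.get_image(n);save(n+'23.png',im)
for n,boxes in {'side':[(222,230,258,265),(226,165,262,225),(390,260,425,315)],'top':[(200,185,275,225),(245,240,272,275),(105,110,180,180),(225,125,255,165)]}.items():
    for ref in ('10','17','22'):
        a=cv2.cvtColor(cv2.imread(f'pics/{n}{ref}.png'),6).astype(np.float32);b=cv2.cvtColor(cv2.imread(f'pics/{n}23.png'),6).astype(np.float32)
        for x0,y0,x1,y1 in boxes:
            s,r=cv2.phaseCorrelate(a[y0:y1,x0:x1],b[y0:y1,x0:x1]);print(n,ref,(x0,y0),np.round(s,2),round(r,2))
E
```

```text
26.025 [ 505.46 -134.03    2.44] along 36.73 F.a Fz T [-3.17  1.24 -1.26  0.13  0.  ] [0.45 0.41]
26.275 [ 505.44 -134.02    2.42] along 36.71 F.a Fz T [-2.14  1.66 -1.07  0.09  0.01] [0.6  0.34]
side 10 (222, 230) [-0.07  0.03] 0.98
side 10 (226, 165) [-0.01 -0.05] 0.99
side 10 (390, 260) [-0.03 -0.04] 0.97
side 17 (222, 230) [-0.04 -0.08] 1.03
side 17 (226, 165) [ 0.04 -0.05] 0.99
side 17 (390, 260) [ 0.01 -0.07] 1.0
side 22 (222, 230) [ 0.03 -0.07] 1.03
side 22 (226, 165) [0.05 0.02] 0.99
side 22 (390, 260) [-0.02  0.02] 1.0
top 10 (200, 185) [ 0.49 -0.03] 1.0
top 10 (245, 240) [ 0.91 -0.54] 0.75
top 10 (105, 110) [0.52 0.  ] 1.0
top 10 (225, 125) [0.01 0.03] 1.0
top 17 (200, 185) [ 0.49 -0.02] 1.0
top 17 (245, 240) [0.52 0.06] 0.99
top 17 (105, 110) [0.52 0.03] 1.0
top 17 (225, 125) [ 0.02 -0.02] 1.0
top 22 (200, 185) [ 0.5  -0.01] 1.0
top 22 (245, 240) [0.42 0.03] 1.0
top 22 (105, 110) [ 0.51 -0.  ] 1.0
top 22 (225, 125) [-0.01 -0.03] 1.0
```

```bash
python3 f.py; python3 -c "
from bench import arm
print(arm.job_done()); s=arm.read_state(); print(s['clock'],s['contact_force'],s['gripper_width'])"
```

```text
26.625 [ 505.45 -134.03    2.43] along 36.72 F.a Fz T [-2.01  1.69 -0.81  0.05 -0.02] [0.67 0.47]
the job is handed in; nothing more can be done
None
the job is handed in; nothing more can be done
```

The basket hangs on the hook, the stand is upright on its pads, and the shim is snug under the bare foot. The gripper was still holding the shim when I handed the job in, at about 26.6 s; no verdict came back.

**What I did**
- I hung the straw basket on the hook by its handle, followed the stand down until it was level, and let go.
- I turned the farthest shim round and set it down in front of the foot. There I regripped it with the tool leaning back about 14°, because the wrist would otherwise have passed too close to the post.
- I slid it in thin end first until it dragged. I then eased the push back slightly so the arm would not creep forward.

**Last checks**
- **Drag:** it rose from about 0.5 N to 4.8 N over the last 2.5 mm, with very little downward force, which points to the foot gripping the shim. After easing off it held steady at about 2 N.
- **Position:** the butt is about 64–65 mm outside the foot edge, against 64 mm nominal. It is within about 1 mm of centre by arm position, and within about half a degree of square.
- **Stand:** the side camera showed under 0.1 pixel of movement, so it was neither lifted nor shoved.

**Disagreements**
- The tilt fits from the last pictures differed slightly between cameras (−0.008 against +0.004 rad). I put that down to the arm hiding parts of the stand.
- A 0.5 pixel shift in the top camera also appeared on a basket nobody had touched. I took it as a measurement artefact.
- The foot's side edges were hidden in the wrist view, so I could not confirm the centring there.

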